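# Set the stop and load the ramekin feed chute

## Task

Get the packing line's feed chute ready: first slide the yellow stop plate by its black grip along the deck, without lifting it off, until it drops flat into the pocket at the foot of the chute. Then set every ramekin from the table upright into the open mouth at the top of the chute and push it down the slope, so that the first rests against the plate's steel lip and each further one against the one before, with no gaps. Leave the cups, the mug and the tape roll where they are.

Things in the scene. Friction and masses are not known exactly. Their poses are not given: they have to be found in the camera images.
- station: the fixed blue and steel feed station; place and yaw vary. Origin on the worktop (z 0) under the pocket point; y points uphill along the chute (about to the robot's left), x away from the robot. Deck top 20 mm above the worktop, x -204 to -56, y -42 to +68 mm. Blue fence (inner face y -42 mm) and end stop (face x +52 mm), 34 mm high, line up with the pocket's walls
- pocket (a point): middle of the place for the stop plate on the pocket's floor, 12 mm above the worktop: a recess 8 mm deep below the deck, x -56 to +52 mm, y -42 to +45 mm from here, at the deck's far end, at the foot of the chute. Axes as the station's
- chute_foot (a point): lower end of the chute's steel floor, mid-lane, 20 mm above the worktop, 45 mm uphill (y) of the pocket point; axes as the station's (level). The floor climbs from here at 10 degrees for 345 mm. Lane 76 mm wide inside. From 52 to 230 mm up, lips 42 to 45 mm above the floor leave only a 49 mm slot along the middle, in which closed fingers can travel but no ramekin passes
- chute_mouth (a point): point on the chute floor in the middle of the open mouth, 295 mm up the slope from the foot: set ramekins in hereabouts. The mouth is the upper 110 mm of the chute: side walls 12 mm high with flared ears to 26 mm above the floor, 112 mm across over the ears; upper end open. Ramekins do not slide down by themselves. Axes as the station's (level, y uphill)
- stop_grip (a point): black grip bar, 60 (x) by 20 (y) by 50 mm high, on the yellow stop plate, 100 (x) by 80 (y) by 8 mm, 0.85 kg. Point: mid-bar, 38 mm above the plate's underside, 12 mm to -y of the plate's centre; bar top 58 mm above the underside. Axes match the station's when seated. Starts on the deck, before the pocket (point 58 mm above the worktop); 50 mm when dropped in, its top flush with the deck
- stop_lip (a point): middle of the face of the steel stop lip along the stop plate's +y (uphill) edge, 70 mm long (x), 10 mm high above the plate; the face looks to +y. 13 mm above the plate's underside. The first ramekin rests against it with its centre about 32 mm away
- ramekin_0_c (a point): white ribbed ramekin (small round open bowl), upright, 68 mm outside diameter, 36 mm high, 0.13 kg; wall 6 to 8 mm thick, bowl about 50 mm across and 32 mm deep: pinch its wall from above, or span it. Point: its centre, 18 mm above its underside; z its upright axis. Three or four of the four ramekins are there
- ramekin_1_c (a point): white ribbed ramekin (small round open bowl), upright, 68 mm outside diameter, 36 mm high, 0.13 kg; wall 6 to 8 mm thick, bowl about 50 mm across and 32 mm deep: pinch its wall from above, or span it. Point: its centre, 18 mm above its underside; z its upright axis. Three or four of the four ramekins are there
- ramekin_2_c (a point): white ribbed ramekin (small round open bowl), upright, 68 mm outside diameter, 36 mm high, 0.13 kg; wall 6 to 8 mm thick, bowl about 50 mm across and 32 mm deep: pinch its wall from above, or span it. Point: its centre, 18 mm above its underside; z its upright axis. Three or four of the four ramekins are there
- ramekin_3_c (a point): white ribbed ramekin (small round open bowl), upright, 68 mm outside diameter, 36 mm high, 0.13 kg; wall 6 to 8 mm thick, bowl about 50 mm across and 32 mm deep: pinch its wall from above, or span it. Point: its centre, 18 mm above its underside; z its upright axis. Three or four of the four ramekins are there
- red_cup: bystander: red cup (cup, 72x94x54 mm, standing in the row with the ramekins); origin at the centre of its underside; to be left alone
- navy_mug: bystander: navy mug (mug, 68x90x62 mm); origin at the centre of its underside; to be left alone
- tape_roll: bystander: brown tape roll (roll of packing tape, 79 mm across, 37 mm high); origin at the centre of its underside; to be left alone
Things that resemble listed ones, but are neither listed nor needed, are in the scene too. What is shaped like the part that bears ramekin_2_c but orange or pink is not meant. Leave any orange look-alike of the part that bears ramekin_0_c alone.

How it is judged:
By the outcome, as a careful person would: the job done as asked, in the order asked, and still so for the second after the job is handed in, with the robot touching nothing.
Of ramekin_0, ramekin_1, ramekin_2, ramekin_3 only 3 to 4 are there at a start; the rules pass over those that are not, and their reading is None.
At some moment in a run one of ramekin_0, ramekin_1, ramekin_2, ramekin_3 may be knocked a few centimetres aside while the robot is not near it.
It also fails if it takes over 210 s, if anything falls off the work surface, if the arm or the gripper's body presses on something with over 40 N, if the wrist force passes 120 N, or if a joint passes its speed limit or range.

## Robot

A 6-joint arm with a two-finger parallel gripper is mounted at the origin on a cart in front of the work surface, level with it; the furniture and walls round the work are solid. World frame = base frame: x ahead of the robot, y to its left, z up, the work surface at z = 0. Lengths are in m, angles in degrees, forces in N, time in s.
With the tool pointing down it reaches from about 0.3 to 0.75 m from the base axis. Payload 8.5 kg.
Tool frame: the origin (TCP) lies midway between the tips of the shut fingers; the grasp point (between the pads) lies 19 mm behind it (env.tcp_to_grasp is the z of the grasp point in the tool frame, in m); z points along the fingers, y is the line along which they close (so a half turn about z gives the same grasp; the last joint's range is limited). The gripper opens to 85 mm and grips with 20 to 120 N. Pads are 22 mm wide; open, the fingers measure 114 mm over their backs; the gripper's body (76 mm by 85 mm) begins 54 mm behind the grasp point. The pads swing forward as they close: fully open they stand 13 mm farther back than shut.
Start: joints at [62.321, 21.807, 74.336, -0, 83.858, -12.336], TCP at [0.146, 0.53, 0.231] pointing down, gripper open.
Joint ranges: [-178.18, 178.18], [-50.72, 133.34], [12.68, 142.11], [-81.47, 261.47], [9.98, 163.14], [-165.26, 165.26]. Speed limits (degrees/s): [136.94, 136.94, 180, 180, 180, 180].

## Interface

Orientations are given as a 3x3 rotation matrix whose columns are the frame's x, y, z axes.
In Python, from rig import env, imaging, job, models gives the robot as it stands. The module is installed in compiled form; this text tells all that it offers.
- The arm moves only by the tool jog_arm, never from a script. Its argument "plan" is text: rows parted by semicolons, each of 7 numbers parted by spaces: the turn, a rotation vector about the tool's x, y, z in degrees, then the shift along the tool's x, y, z in cm, then the closure in counts, from 0 (fully open) to 255 (shut). In form: rx ry rz x y z claw; .... A call has 1 to 10 rows; each row shifts and turns the commanded pose from where the row before left it, along the tool's axes as they then stand; what a row does not reach is not made up. A row lasts 1/12 s, in which the tool goes at most 41.7 mm and 7.16 degrees, less where a joint would pass 70% of its speed; a pose out of reach is approached as far as the arm can. A call with a gripper value outside its range is refused whole. The fingers move at their own pace and stop on an object; "grip_force" is the grip in N (left out, the last holds). Time passes only in rows, so rows that do not move let the fingers close. It gives the time, the measured TCP pose, the force, the opening and the grip force at its end, in the units of the state.
- env.observe(): the state, without advancing time (a new reading comes with each control period).
- imaging.get_image(name): name is "scene" or "top" or "wrist"; returns a dict with "pixels" (480x640x3 uint8, red, green, blue), "depth" (480x640 float32, m along the optical axis (not along the pixel's ray), 0 where there is no reading), "fov_y" (degrees; the focal length in pixels is half the picture's height over the tangent of half this angle, whatever the lens; pixels are square), "cx", "cy" (the principal point, pixels), "world_from_camera" (4x4, takes a point from camera to world coordinates). Camera axes: x right, y down, z forward; pixel columns grow to the right and rows downward; lengths in m; the calibration is good to about 2 mm. A picture is of the moment at which its call begins.
- job.close_job(): hands the job in; it is judged then, once.
Trained networks look in the newest picture that a camera, given by its name, has taken for a name from the list of things; names that differ only in an ending like _2 or _b are one class to them, and where a whole thing is asked for, a point or a joint stands for the part that bears it (a point fixed in the world has none). Each returns a list of dicts, best first, with "confidence" (0 to 1); they miss things now and then, are a little off and sometimes report something else, mostly with a low value. They report only what shows in the picture. A call takes as long as a camera call. They do not tell look-alikes from the thing itself.
- models.outline_of(camera, query): "region" (480x640 bool, what is visible of it) and "bbox" ([centre column, centre row, width, height] in pixels, round what is visible of it).
- models.tip_of(camera, query): "at" ([column, row] in pixels: a listed point, or the origin of a listed thing).
The state is a dict: "time_s": time; "q": joint angles; "qvel": joint speeds; "joint_efforts": joint torques, N m; "position": TCP position; "tool_rot": TCP orientation; "ft_force": force on the tool from outside, world axes, zero at the start; "wrist_torque": the same for the moment, N m; "grip_width": finger opening in m; "gripper_force": force on a finger pad.
Only numpy, scipy, OpenCV 4.12 (cv2) and the standard library are available. Lean on these libraries where they do the work, as an engineer would, in place of code of your own. Each camera call takes 0.05 s, during which the arm holds its last target. There are 200 camera calls.

## Working session

There is one attempt and no reset: what is moved stays moved. The work goes in short steps, Python scripts to look and compute and a tool call to move; the robot and the scene stay as the last step left them, time stands still between calls to the robot, and variables do not carry over. Pictures are saved under pics/ and viewed, at most 14 in all, crops included, and the job is handed in when it is done.

Besides the shell and the picture viewer there is one more tool, called after "Call:" as a command line: name --argument value ..., lists and objects as JSON in quotes. jog_arm: Moves the arm, as the interface text tells. Its arguments: {"type":"object","properties":{"plan":{"type":"string"},"grip_force":{"type":"number"}},"required":["plan"]}

```bash
mkdir -p pics; cat > h.py <<'E'
from rig import env, imaging, job, models
import numpy as np, cv2
def grab(n,save=None):
    im=imaging.get_image(n)
    if save: cv2.imwrite('pics/'+save,im['pixels'][:,:,::-1])
    return im
def world(im):
    h,w=im['depth'].shape; f=h/2/np.tan(np.radians(im['fov_y']/2))
    v,u=np.mgrid[:h,:w]; d=im['depth']
    P=np.stack([(u-im['cx'])/f*d,(v-im['cy'])/f*d,d],-1)
    T=im['world_from_camera']; return P@T[:3,:3].T+T[:3,3]
def proj(im,p):
    f=240/np.tan(np.radians(im['fov_y']/2)); T=im['world_from_camera']
    c=(np.asarray(p)-T[:3,3])@T[:3,:3]; return np.array([c[0]/c[2]*f+im['cx'],c[1]/c[2]*f+im['cy']])
def st():
    s=env.observe(); print('t',round(s['time_s'],2),'p',np.round(s['position'],4),'F',np.round(s['ft_force'],1),'w',round(s['grip_width'],4),'gf',np.round(s['gripper_force'],1),'\nR',np.round(s['tool_rot'],3).tolist(),'q',np.round(s['q'],1)); return s
E
python3 - <<'E'
from h import *
a=grab('top','top1.png');b=grab('scene','scene1.png')
st(); print(env.tcp_to_grasp)
for n,im in(('top',a),('scene',b)):
    print(n,im['fov_y'],np.round(im['world_from_camera'],3).tolist())
    W=world(im)
    for q in['ramekin_0_c','stop_grip','stop_lip','pocket','chute_foot','chute_mouth']:
        for d in models.tip_of(n,q)[:5]:
            u,v=np.round(d['at']).astype(int); print(q,round(d['confidence'],2),np.round(d['at'],1),np.round(W[min(v,479),min(u,639)],3))
E
```

```text
t 0.1 p [0.1454 0.5302 0.2308] F [ 0.  -0.5 -0.1] w 0.0853 gf 0.0 
R [[-0.964, 0.265, -0.001], [0.265, 0.964, -0.001], [0.0, -0.001, -1.0]] q [ 62.3  21.8  74.4  -0.   83.9 -12.3]
-0.0187
top 47.29487954893544 [[-0.014, -0.994, 0.105, 0.361], [-1.0, 0.015, 0.011, 0.033], [-0.012, -0.105, -0.994, 1.545], [0.0, 0.0, 0.0, 1.0]]
ramekin_0_c 0.84 [200.7 264.8] [ 0.446  0.378 -0.   ]
ramekin_0_c 0.58 [244.5 244.9] [0.5   0.255 0.009]
stop_grip 0.6 [429.8 234.3] [ 0.515 -0.254  0.083]
stop_lip 0.89 [408.6 231.6] [ 0.527 -0.206  0.035]
pocket 0.73 [422.  194.8] [ 0.635 -0.251  0.007]
chute_foot 0.74 [408.7 195.6] [ 0.632 -0.213  0.01 ]
chute_mouth 0.84 [306.4 191.7] [0.637 0.077 0.069]
scene 45.06515891956068 [[0.471, -0.667, 0.577, -0.665], [-0.882, -0.357, 0.307, -0.598], [0.002, -0.654, -0.757, 1.622], [0.0, 0.0, 0.0, 1.0]]
ramekin_0_c 0.82 [233.1 232.8] [0.456 0.372 0.008]
ramekin_0_c 0.51 [266.  235.5] [ 0.511  0.262 -0.005]
ramekin_0_c 0.48 [333.9 266.5] [ 0.502 -0.03  -0.003]
ramekin_0_c 0.41 [225.  210.3] [0.528 0.455 0.025]
stop_grip 0.84 [398.4 270.6] [ 0.528 -0.259  0.076]
stop_lip 0.74 [227.2 211.2] [0.543 0.46  0.004]
stop_lip 0.58 [384.  268.5] [ 0.561 -0.197  0.019]
stop_lip 0.53 [396.6 273.4] [ 0.521 -0.259  0.074]
pocket 0.66 [405.8 262.6] [ 0.623 -0.256  0.014]
chute_foot 0.84 [394.8 256.8] [ 0.631 -0.21   0.013]
chute_mouth 0.72 [321.5 220.1] [0.62  0.083 0.07 ]
```

```bash
python3 - <<'E'
import cv2
a=cv2.imread('pics/top1.png');cv2.imwrite('pics/top1c.png',cv2.resize(a[130:350,140:480],(800,518),interpolation=cv2.INTER_CUBIC))
a=cv2.imread('pics/scene1.png');cv2.imwrite('pics/scene1c.png',cv2.resize(a[150:350,160:460],(800,533),interpolation=cv2.INTER_CUBIC))
E
```

```text
(no output)
```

View pics/top1c.png

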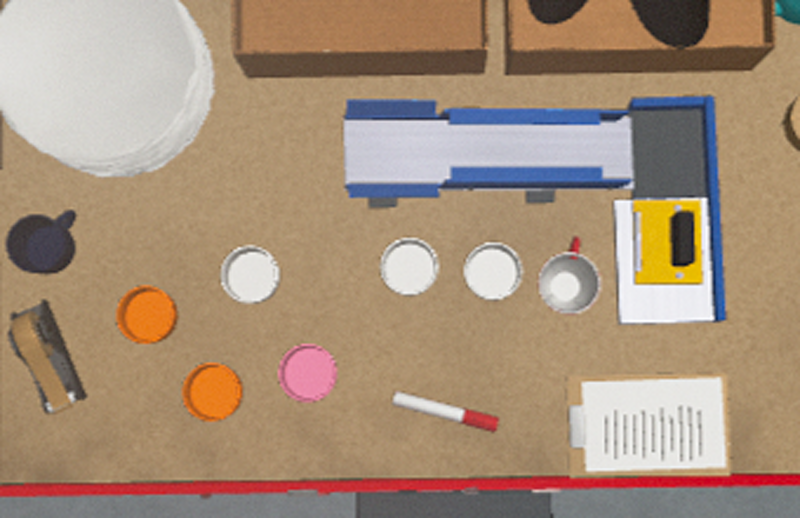

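View pics/scene1c.png

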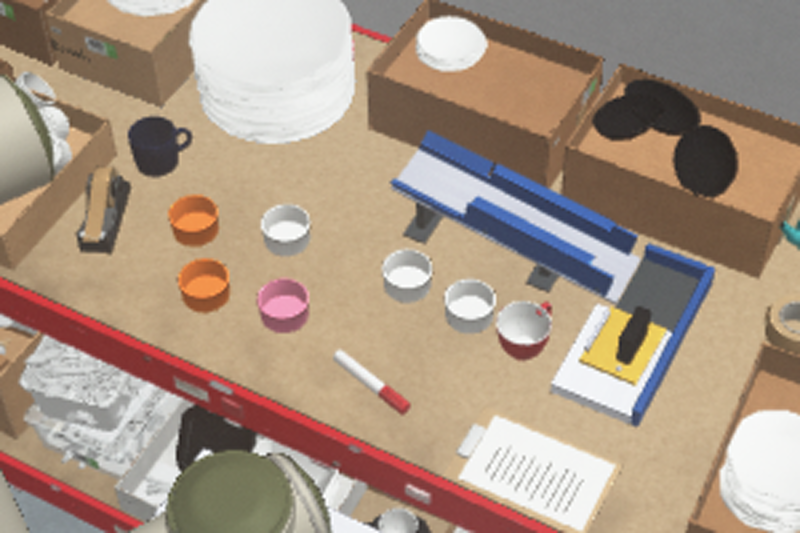

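```bash
cat >> h.py <<'E'
def atz(im,uv,z):
    f=240/np.tan(np.radians(im['fov_y']/2)); T=im['world_from_camera']; uv=np.atleast_2d(uv).astype(float)
    r=np.c_[(uv[:,0]-im['cx'])/f,(uv[:,1]-im['cy'])/f,np.ones(len(uv))]@T[:3,:3].T
    z=np.asarray(z); return T[:3,3]+r*((z-T[2,3])/r[:,2])[:,None]
def rams(im,lo=(.25,-.3),hi=(.62,.5),z=.036):
    """white rings: near-white pixels above table"""
    W=world(im);p=im['pixels'].astype(int);out=[]
    m=(p.min(2)>150)&(p.max(2)-p.min(2)<30)&(W[...,0]>lo[0])&(W[...,0]<hi[0])&(W[...,1]>lo[1])&(W[...,1]<hi[1])
    m=cv2.morphologyEx(m.astype(np.uint8),cv2.MORPH_OPEN,np.ones((3,3)))
    for c in cv2.findContours(m,cv2.RETR_EXTERNAL,cv2.CHAIN_APPROX_NONE)[0]:
        if len(c)<20: continue
        q=atz(im,cv2.convexHull(c)[:,0],z)[:,:2].astype(np.float32)
        (cx,cy),r=cv2.minEnclosingCircle(q); (ex,ey),s,_=cv2.fitEllipse(q) if len(q)>5 else ((0,0),(0,0),0)
        out.append((cx,cy,2*r,ex,ey,*s))
    return np.array(out)
E
python3 - <<'E'
from h import *
im=grab('top');W=world(im);p=im['pixels'].astype(int)
print(np.round(rams(im),3))
# depth noise check
print('table z',np.round([np.median(W[300:320,300:330,2]),W[300:320,300:330,2].std()],4))
blue=(p[...,2]>p[...,0]+50)&(W[...,0]>.4)&(W[...,0]<.8)&(W[...,1]>-.4)&(W[...,1]<.25)&(W[...,2]<.2)
B=W[blue]; print(len(B))
for y in np.arange(-.4,.22,.02):
    s=B[abs(B[:,1]-y)<.01]
    if len(s)>3:
        x=np.sort(s[:,0]); g=np.argmax(np.diff(x)); print(round(y,2),len(s),np.round([x[0],x[g],x[g+1],x[-1]],3),np.round(s[:,2].max(),3))
# plate and grip
yel=(p[...,0]>150)&(p[...,1]>120)&(p[...,2]<90)&(W[...,1]<-.1)&(W[...,0]>.4)&(W[...,0]<.65)
yel=cv2.morphologyEx(yel.astype(np.uint8),cv2.MORPH_OPEN,np.ones((3,3)));c=max(cv2.findContours(yel,0,1)[0],key=cv2.contourArea)[:,0]
print('yel',cv2.minAreaRect(atz(im,c,.028)[:,:2].astype(np.float32)))
x,y,w,h=cv2.boundingRect(c); bl=np.zeros((480,640),np.uint8); bl[y-2:y+h+2,x:x+w+3]=(p.max(2)<70)[y-2:y+h+2,x:x+w+3]
c=max(cv2.findContours(bl,0,1)[0],key=cv2.contourArea)[:,0]
print('grip',cv2.minAreaRect(atz(im,c,.078)[:,:2].astype(np.float32)))
E
```

```text
[[ 0.338  0.039  0.082  0.338  0.039  0.018  0.089]
 [ 0.313 -0.215  0.182  0.312 -0.219  0.123  0.203]
 [ 0.469 -0.115  0.059  0.471 -0.118  0.046  0.058]
 [ 0.494  0.246  0.068  0.491  0.244  0.058  0.069]
 [ 0.493 -0.039  0.068  0.491 -0.038  0.058  0.066]
 [ 0.5    0.058  0.068  0.498  0.059  0.059  0.069]
 [ 0.505 -0.24   0.177  0.508 -0.239  0.116  0.303]
 [ 0.608 -0.189  0.035  0.609 -0.19   0.022  0.037]
 [ 0.616  0.072  0.125  0.613  0.075  0.033  0.152]
 [ 0.626  0.425  0.083  0.628  0.425  0.029  0.083]]
table z [0.0015 0.0632]
1880
-0.4 8 [0.793 0.796 0.798 0.8  ] 0.051
-0.3 367 [0.434 0.559 0.562 0.698] 0.043
-0.28 29 [0.687 0.687 0.689 0.698] 0.043
-0.26 29 [0.688 0.693 0.694 0.699] 0.042
-0.24 23 [0.688 0.695 0.698 0.698] 0.041
-0.22 25 [0.687 0.694 0.695 0.696] 0.037
-0.2 10 [0.592 0.595 0.674 0.69 ] 0.071
-0.18 26 [0.591 0.595 0.671 0.675] 0.075
-0.16 75 [0.59  0.608 0.659 0.675] 0.083
-0.14 95 [0.59  0.607 0.659 0.674] 0.089
-0.12 98 [0.59  0.608 0.658 0.676] 0.089
-0.1 102 [0.59  0.608 0.657 0.676] 0.092
-0.08 104 [0.59  0.607 0.658 0.676] 0.098
-0.06 101 [0.589 0.607 0.657 0.675] 0.1
-0.04 103 [0.589 0.607 0.657 0.676] 0.106
-0.02 105 [0.589 0.607 0.657 0.674] 0.107
0.0 100 [0.588 0.606 0.656 0.674] 0.109
0.02 36 [0.576 0.592 0.669 0.685] 0.11
0.04 89 [0.578 0.592 0.67  0.687] 0.098
0.06 88 [0.578 0.591 0.67  0.687] 0.099
0.08 97 [0.574 0.591 0.668 0.685] 0.105
0.1 93 [0.574 0.59  0.669 0.684] 0.111
0.12 74 [0.575 0.591 0.669 0.684] 0.11
yel ((0.5259798169136047, -0.23215964436531067), (0.09853412210941315, 0.04764778912067413), 0.03695375472307205)
grip ((0.5240659713745117, -0.2502845525741577), (0.010737243108451366, 0.05966609716415405), 87.97913360595703)
```

Call:
jog_arm --plan "0 0 -5.3 0 0 -2.5 0;0 0 -5.3 0 0 -2.5 0;0 0 -5.4 0 0 -2.5 0;0 0 0 -1.6 -3.2 0 0;0 0 0 -1.6 -3.2 0 0;0 0 0 -1.6 -3.2 0 0;0 0 0 -1.6 -3.2 0 0;0 0 0 -1.6 -3.2 0 0;0 0 0 -1.6 -3.2 0 0;0 0 0 -1.6 -3.2 0 0"

```text
time_s: 1.58
position: [0.2603, 0.3061, 0.3065]
tool_rot: [[-1.0, -0.012, 0.001], [-0.012, 1.0, 0.0], [-0.001, 0.0, -1.0]]
ft_force: [0.2, 0.6, 0.6]
grip_width: 0.0855
gripper_force: 0.0
```

Call:
jog_arm --plan "0 0 0 -1.6 -3.2 0 0;0 0 0 -1.6 -3.2 0 0;0 0 0 -1.6 -3.2 0 0;0 0 0 -1.6 -3.2 0 0;0 0 0 -1.6 -3.2 0 0;0 0 0 -1.6 -3.2 0 0;0 0 0 -1.6 -3.2 0 0;0 0 0 -1.6 -3.2 0 0;0 0 0 -1.6 -3.2 0 0;0 0 0 -1.6 -3.2 0 0"

```text
time_s: 2.42
position: [0.4242, -0.0123, 0.3065]
tool_rot: [[-1.0, -0.011, 0.001], [-0.011, 1.0, -0.0], [-0.001, -0.0, -1.0]]
ft_force: [1.2, 0.5, 0.8]
grip_width: 0.0854
gripper_force: 0.0
```

Call:
jog_arm --plan "0 0 0 -1.6 -3.2 0 0;0 0 0 -1.6 -3.2 0 0;0 0 0 -1.6 -3.2 0 0;0 0 0 -1.6 -3.2 0 0;0 0 0 -1.6 -3.2 0 0;0 0 0 -1.6 -3.2 0 0;0 0 0 -1.6 -2.4 0 0;0 0 0 0 0 0 0;0 0 0 0 0 0 0"

```text
time_s: 3.17
position: [0.5384, -0.2262, 0.3053]
tool_rot: [[-1.0, -0.01, -0.001], [-0.01, 1.0, 0.001], [0.001, 0.001, -1.0]]
ft_force: [-0.1, 0.3, 0.5]
grip_width: 0.0855
gripper_force: 0.0
```

```bash
python3 - <<'E'
from h import *
im=grab('wrist','w1.png'); st(); print(im['fov_y'],np.round(im['world_from_camera'],3).tolist())
E
```

```text
t 3.22 p [ 0.5381 -0.2251  0.306 ] F [-0.   0.5 -0.2] w 0.0855 gf 0.0 
R [[-1.0, -0.011, -0.001], [-0.011, 1.0, 0.001], [0.001, 0.001, -1.0]] q [ -34.3   23.1   60.     0.    96.9 -125. ]
70.4473682354267 [[-0.011, 0.958, 0.287, 0.465], [1.0, 0.01, 0.005, -0.226], [0.002, 0.287, -0.958, 0.449], [0.0, 0.0, 0.0, 1.0]]
```

View pics/w1.png

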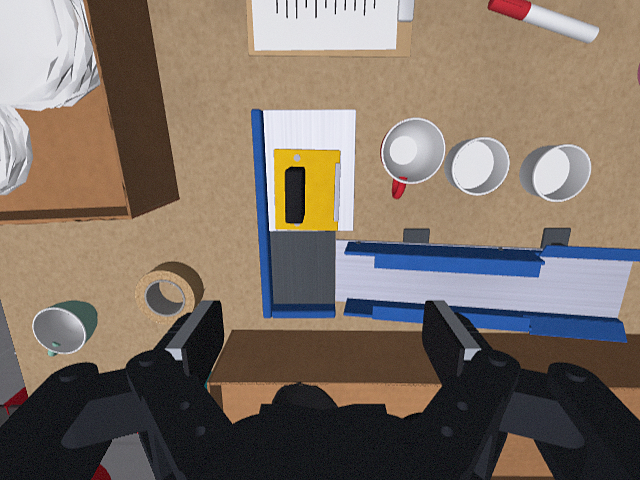

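```bash
python3 - <<'E'
from h import *
im=grab('wrist');W=world(im);p=im['pixels'].astype(int)
blue=((p[...,2]>p[...,0]+50)&(p[...,2]>90))
# fence inner edge col per row, chute edges per col
r=np.arange(120,300,20); e=[np.where(blue[v,245:290])[0].max()+245.5 for v in r]
F=atz(im,np.c_[e,r],.034); print('fence xy z.034',np.round(F[:,:2],4).tolist())
rr=[np.where(blue[295:330,u])[0].min()+294.5 for u in range(280,332,10)]
print('endstop',np.round(atz(im,np.c_[range(280,332,10),rr],.034)[:,:2],4).tolist())
yel=((p[...,0]>150)&(p[...,1]>120)&(p[...,2]<90)).astype(np.uint8);c=max(cv2.findContours(yel,0,1)[0],key=cv2.contourArea)[:,0]
print('yel',cv2.minAreaRect(atz(im,c,.028)[:,:2].astype(np.float32)),cv2.boundingRect(c))
x,y,w,h=cv2.boundingRect(c); bl=np.zeros((480,640),np.uint8); bl[y:y+h-2,x:x+w]=(p.max(2)<75)[y:y+h-2,x:x+w]
c=max(cv2.findContours(bl,0,1)[0],key=cv2.contourArea)[:,0]
Z=W[bl>0]; print('grip z',np.percentile(Z[:,2],[5,50,95]))
print('grip',cv2.minAreaRect(atz(im,c,.078)[:,:2].astype(np.float32)),cv2.boundingRect(c))
t=Z[Z[:,2]>.074]; print('griptop depth bbox',t.min(0),t.max(0))
# station deck corner, pocket wall
dk=(W[...,2]>.012)&(W[...,2]<.026)&(p.min(2)>170)
for v in (115,125,135,145):
    u=np.where(dk[v,262:370])[0]+262; print('deck row',v,np.round(atz(im,[[u.min()-.5,v],[u.max()+.5,v]],.02)[:,:2],4).tolist())
# chute lane mid by blue at depth
for u in range(380,620,30):
    b=np.where(blue[235:345,u])[0]+235; g=np.argmax(np.diff(b)); q=W[[b[g]-1,b[g+1]+1],u]
    print(u,np.round(q,4).tolist())
rows=W[np.arange(262,300,8)][:,np.arange(345,600,15)].reshape(-1,3); ok=abs(rows[:,2]-.05)<.06; A=np.c_[rows[ok][:,:2],np.ones(ok.sum())]; print('floor plane',np.linalg.lstsq(A,rows[ok][:,2],rcond=None)[0])
for q in['stop_grip','stop_lip','pocket','chute_foot','chute_mouth']:
    for d in models.tip_of('wrist',q)[:2]:
        print(q,round(d['confidence'],2),np.round(d['at'],1),np.round(atz(im,d['at'],{'stop_grip':.058,'stop_lip':.033,'pocket':.012,'chute_foot':.02,'chute_mouth':.0712}[q]),4))
E
```

```text
fence xy z.034 [[0.443, -0.2962], [0.4651, -0.2959], [0.4878, -0.2957], [0.5114, -0.2954], [0.5357, -0.2951], [0.5609, -0.2948], [0.587, -0.2944], [0.614, -0.2941], [0.642, -0.2938]]
endstop [[0.6865, -0.2797], [0.6849, -0.2661], [0.6847, -0.2525], [0.6846, -0.239], [0.6844, -0.2254], [0.6843, -0.2118]]
yel ((0.5249326229095459, -0.24462564289569855), (0.07916181534528732, 0.09934236854314804), 89.44168853759766) (273, 149, 67, 82)
grip z [0.05273759 0.07855739 0.07995536]
grip ((0.5224244594573975, -0.25572067499160767), (0.020798400044441223, 0.06064935028553009), 89.72571563720703) (284, 167, 20, 56)
griptop depth bbox [ 0.46435416 -0.26638227  0.07401578] [ 0.55278392 -0.22520129  0.44936675]
deck row 115 [[0.4367, -0.296], [0.4354, -0.1869]]
deck row 125 [[0.4479, -0.2964], [0.4466, -0.1865]]
deck row 135 [[0.4593, -0.2957], [0.458, -0.1873]]
deck row 145 [[0.4709, -0.2961], [0.4696, -0.1868]]
380 [[0.6059, -0.1556, 0.0764], [0.6578, -0.1525, 0.0765]]
410 [[0.6064, -0.1214, 0.0806], [0.6575, -0.1172, 0.0814]]
440 [[0.5882, -0.0763, 0.0438], [0.5895, -0.0902, 0.086]]
470 [[0.6045, -0.0571, 0.093], [0.6567, -0.0503, 0.0938]]
500 [[0.6039, -0.0266, 0.0996], [0.6561, -0.0178, 0.0989]]
530 [[0.6029, 0.0038, 0.1041], [0.6686, 0.0331, 0.0753]]
560 [[0.5882, 0.0487, 0.0817], [0.6682, 0.0666, 0.0804]]
590 [[0.587, 0.0783, 0.0878], [0.6686, 0.0989, 0.0862]]
floor plane [-0.78199914  0.09285076  0.5546449 ]
stop_grip 0.93 [294.6 195.6] [[ 0.5261 -0.2561  0.058 ]]
stop_lip 0.97 [339.3 191.5] [[ 0.5244 -0.2033  0.033 ]]
stop_lip 0.51 [401.2 159. ] [[ 0.4848 -0.1305  0.033 ]]
pocket 0.65 [576.3 287.4] [[0.6578 0.1334 0.012 ]]
pocket 0.59 [301.1 269.8] [[ 0.6357 -0.252   0.012 ]]
chute_foot 0.78 [334.5 270.1] [[ 0.6325 -0.2064  0.02  ]]
chute_foot 0.48 [551.7 170.8] [[0.4975 0.0606 0.02  ]]
chute_mouth 0.64 [578.6 285. ] [[0.6285 0.0869 0.0712]]
```

Call:
jog_arm --plan "0 0 0 1.44 -3.07 0 0;0 0 0 0 0 4 0;0 0 0 0 0 4 0;0 0 0 0 0 4 0;0 0 0 0 0 4 0;0 0 0 0 0 4 0;0 0 0 0 0 3 0;0 0 0 0 0 2 0;0 0 0 0 0 1.2 0;0 0 0 0 0 0 0" --grip_force 40

```text
time_s: 4.35
position: [0.5231, -0.255, 0.042]
tool_rot: [[-1.0, -0.012, -0.004], [-0.012, 1.0, 0.003], [0.004, 0.003, -1.0]]
ft_force: [-0.3, 0.8, -0.3]
grip_width: 0.0855
gripper_force: 0.0
```

```bash
python3 - <<'E'
from h import *
im=grab('wrist','w2.png'); st()
E
```

```text
t 4.4 p [ 0.5238 -0.2555  0.0437] F [ 0.9 -1.4  1.2] w 0.0855 gf 0.0 
R [[-1.0, -0.012, -0.002], [-0.012, 1.0, 0.001], [0.002, 0.001, -1.0]] q [ -37.6   36.2   83.4    0.    60.6 -128.3]
```

View pics/w2.png

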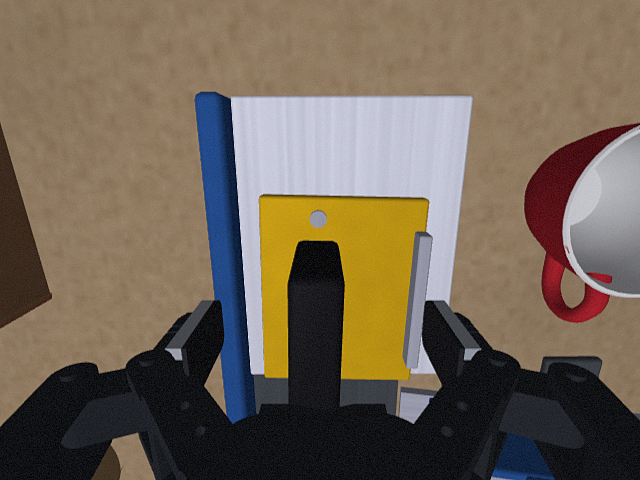

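Call:
jog_arm --plan "0 0 0 0 0 0 255;0 0 0 0 0 0 255;0 0 0 0 0 0 255;0 0 0 0 0 0 255;0 0 0 0 0 0 255;0 0 0 0 0 0 255;0 0 0 0 0 0 255;0 0 0 0 0 0 255" --grip_force 40

```text
time_s: 5.07
position: [0.5246, -0.2568, 0.0452]
tool_rot: [[-1.0, -0.011, 0.002], [-0.011, 1.0, -0.002], [-0.002, -0.002, -1.0]]
ft_force: [-0.4, -2.5, 6.7]
grip_width: 0.0196
gripper_force: 41.3
```

Call:
jog_arm --plan "0 0 0 -0.8 -0.1 0 255;0 0 0 -1.2 -0.1 0 255;0 0 0 -1.2 -0.1 0 255;0 0 0 -1.2 -0.1 0 255;0 0 0 -1.2 -0.1 0 255;0 0 0 -1.2 -0.1 0 255;0 0 0 -1.2 -0.1 0 255;0 0 0 -1.2 -0.1 0 255;0 0 0 -1.1 -0.1 0 255;0 0 0 0 0 0 255"

```text
time_s: 5.9
position: [0.6282, -0.2634, 0.0434]
tool_rot: [[-1.0, -0.012, -0.0], [-0.012, 1.0, 0.001], [0.0, 0.001, -1.0]]
ft_force: [4.4, 1.0, -0.3]
grip_width: 0.0193
gripper_force: 40.2
```

```bash
python3 - <<'E'
from h import *
im=grab('wrist','w3.png'); st()
E
```

```text
t 5.95 p [ 0.6278 -0.2634  0.0435] F [ 2.3  0.9 -5.3] w 0.0194 gf 39.7 
R [[-1.0, -0.012, 0.0], [-0.012, 1.0, 0.001], [-0.0, 0.001, -1.0]] q [ -32.7   44.2   65.3    0.    70.5 -123.4]
```

View pics/w3.png

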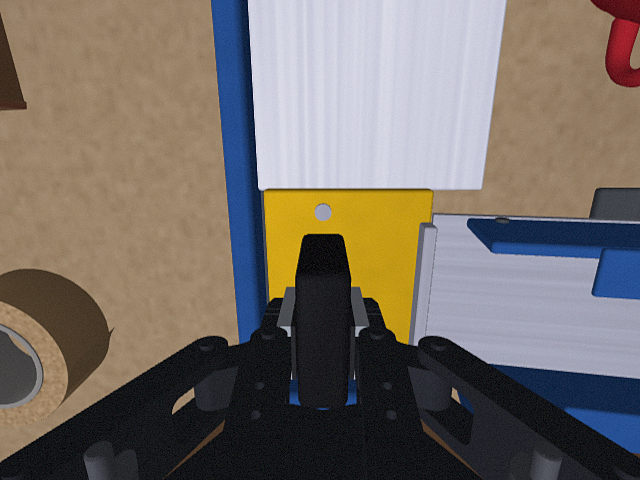

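Call:
jog_arm --plan "0 0 0 -0.25 -0.02 0 255;0 0 0 -0.25 -0.02 0 255;0 0 0 0 0 0.2 255;0 0 0 0 0 0.2 255;0 0 0 0 0 0.2 255;0 0 0 0 0 0.2 255;0 0 0 0 0 0.1 255;0 0 0 0 0 0 255"

```text
time_s: 6.62
position: [0.6314, -0.2642, 0.038]
tool_rot: [[-1.0, -0.012, -0.001], [-0.012, 1.0, -0.0], [0.001, -0.0, -1.0]]
ft_force: [-13.3, 4.0, 13.0]
grip_width: 0.0194
gripper_force: 42.5
```

```bash
python3 - <<'E'
from h import *
im=grab('wrist'); st(); W=world(im); p=im['pixels'].astype(int)
yel=(p[...,0]>150)&(p[...,1]>120)&(p[...,2]<90); print(yel.sum(),np.percentile(W[yel][:,2],[5,50,95]))
Q=W[yel]; print(np.round(np.linalg.lstsq(np.c_[Q[:,:2]-Q[:,:2].mean(0),np.ones(len(Q))],Q[:,2],rcond=None)[0],4), np.round(Q.min(0),3),np.round(Q.max(0),3))
d=(p.min(2)>170)&(abs(W[...,2]-.02)<.02)&(W[...,1]<-.19)&(W[...,0]<.575); print('deck',np.percentile(W[d][:,2],[5,50,95]))
E
```

```text
t 6.67 p [ 0.6314 -0.2642  0.038 ] F [-12.7   2.6  12.5] w 0.0194 gf 42.5 
R [[-1.0, -0.012, -0.001], [-0.012, 1.0, -0.0], [0.001, -0.0, -1.0]] q [ -32.6   44.9   64.9   -0.    70.3 -123.2]
13802 [0.02117766 0.0223563  0.02354022]
[-0.1061 -0.0112  0.0231] [ 0.521 -0.43   0.   ] [ 0.705 -0.212  0.181]
deck [0.01973351 0.02085685 0.02196638]
```

Call:
jog_arm --plan "0 0 0 0.2 0 0 255;0 0 0 0.15 0 0 255;0 0 0 0 0 0 255;0 0 0 0 0 0.1 255;0 0 0 0 0 0 255"

```text
time_s: 7.08
position: [0.6301, -0.2643, 0.0371]
tool_rot: [[-1.0, -0.011, 0.005], [-0.011, 1.0, -0.002], [-0.005, -0.002, -1.0]]
ft_force: [0.2, 4.2, 12.7]
grip_width: 0.0198
gripper_force: 42.3
```

```bash
cat > pl.py <<'E'
from h import *
im=grab('wrist','w4.png'); st(); W=world(im); p=im['pixels'].astype(int)
yel=((p[...,0]>150)&(p[...,1]>120)&(p[...,2]<90)&(W[...,1]>-.31)&(W[...,0]>.55)&(W[...,2]<.05)).astype(np.uint8); yel=cv2.erode(yel,np.ones((5,5)))>0
Q=W[yel]; print(len(Q),np.percentile(Q[:,2],[5,50,95])); print(np.round(np.linalg.lstsq(np.c_[Q[:,:2]-Q[:,:2].mean(0),np.ones(len(Q))],Q[:,2],rcond=None)[0],4), np.round(Q.min(0),4),np.round(Q.max(0),4))
d=(p.min(2)>170)&(abs(W[...,2]-.02)<.02)&(W[...,1]<-.19)&(W[...,0]<.575); print('deck',np.percentile(W[d][:,2],[5,50,95]))
E
python3 pl.py
```

```text
t 7.13 p [ 0.6301 -0.2644  0.0371] F [-0.7  4.7 12.7] w 0.0198 gf 42.4 
R [[-1.0, -0.011, 0.005], [-0.011, 1.0, -0.002], [-0.005, -0.002, -1.0]] q [-3.270e+01  4.470e+01  6.540e+01  1.000e-01  6.960e+01 -1.234e+02]
10705 [0.01991046 0.02089794 0.02189498]
[0.0004 0.0013 0.0209] [ 0.5804 -0.2905  0.0186] [ 0.6593 -0.2133  0.0236]
deck [0.01974535 0.02086249 0.0219847 ]
```

Call:
jog_arm --plan "0 0 0 0 0 0 170;0 0 0 0 0 0 170;0 0 0 0 0 0 170;0 0 0 0 0 -1 170;0 0 0 0 0 -3 170;0 0 0 0 0 -4 170;0 0 0 0 0 -4 170;0 0 0 0 0 -4 0;0 0 0 4 3.5 -4 0;0 0 0 4 3.5 0 0"

```text
time_s: 7.97
position: [0.5735, -0.2174, 0.2252]
tool_rot: [[-1.0, -0.01, 0.01], [-0.01, 1.0, -0.006], [-0.01, -0.007, -1.0]]
ft_force: [1.0, 0.5, 1.1]
grip_width: 0.0641
gripper_force: 0.0
```

Call:
jog_arm --plan "0 0 0 3.5 4 0 0;0 0 0 2 4 0 0;0 0 0 0 4 0 0;0 0 0 0 0 0 0;0 0 0 0 0 0 0"

```text
time_s: 8.38
position: [0.5243, -0.106, 0.2205]
tool_rot: [[-1.0, -0.014, 0.001], [-0.014, 1.0, -0.001], [-0.001, -0.001, -1.0]]
ft_force: [0.6, -0.3, -0.2]
grip_width: 0.0857
gripper_force: 0.0
```

```bash
python3 - <<'E'
exec(open('pl.py').read())
W=world(im)
for q in ['ramekin_0_c','stop_lip']:
  for d in models.tip_of('wrist',q)[:6]: print(q,round(d['confidence'],2),np.round(d['at'],1),np.round(atz(im,d['at'],.018 if q[0]=='r' else .025),4))
print(np.round(rams(im,(.4,-.2),(.57,.3)),4))
t=grab('top'); print(np.round(rams(t,(.4,-.2),(.57,.5)),4))
E
```

```text
t 8.43 p [ 0.5246 -0.1073  0.2201] F [ 0.3 -0.9  0.1] w 0.0855 gf 0.0 
R [[-1.0, -0.013, 0.001], [-0.013, 1.0, -0.001], [-0.001, -0.001, -1.0]] q [ -24.2   20.8   77.8   -0.    81.3 -114.9]
1190 [0.01969922 0.02086881 0.02200086]
[-0.0026  0.0027  0.0209] [ 0.5818 -0.2884  0.0184] [ 0.6747 -0.2141  0.0232]
deck [0.00348089 0.02045801 0.02190866]
stop_lip 0.63 [227.3 306.3] [[ 0.6282 -0.2086  0.025 ]]
[[ 0.6816 -0.2669  0.0161  0.6789 -0.2666  0.0116  0.0207]
 [ 0.5322  0.0618  0.0106  0.      0.      0.      0.    ]
 [ 0.4993  0.061   0.0682  0.4957  0.0596  0.0572  0.0701]
 [ 0.4924 -0.0377  0.0678  0.4879 -0.038   0.0561  0.0679]
 [ 0.4701 -0.1136  0.0512  0.4697 -0.1136  0.0473  0.0503]
 [ 0.4451 -0.108   0.008   0.4451 -0.108   0.003   0.0084]
 [ 0.4406 -0.1264  0.0141  0.      0.      0.      0.    ]
 [ 0.4977 -0.1892  0.1339  0.5012 -0.1893  0.0159  0.2101]]
[[ 0.4338 -0.1205  0.0395  0.4329 -0.1192  0.0304  0.043 ]
 [ 0.4821 -0.1329  0.0825  0.4742 -0.1296  0.0419  0.0892]
 [ 0.4932  0.2453  0.0684  0.4911  0.2432  0.0579  0.0664]
 [ 0.5001  0.0585  0.0675  0.4979  0.0594  0.0564  0.0695]
 [ 0.52   -0.2224  0.1884  0.5153 -0.2202  0.025   0.2191]
 [ 0.5586 -0.0674  0.1998  0.5605 -0.0625  0.0574  0.2017]
 [ 0.6112 -0.1806  0.1182  0.6128 -0.1806  0.0544  0.1339]]
```

View pics/w4.png

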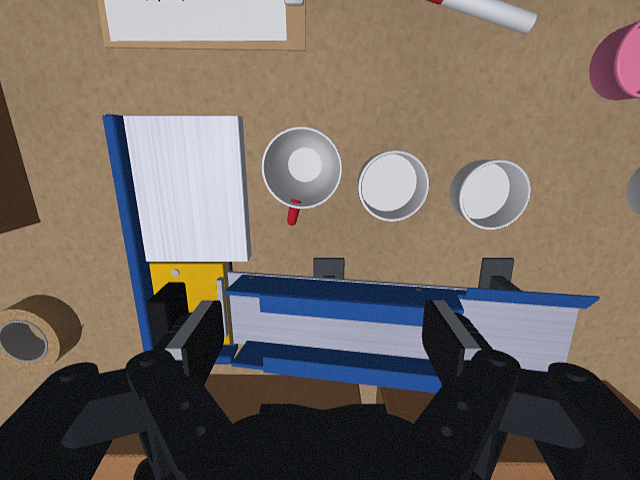

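Call:
jog_arm --plan "0 0 7 0 0 0 0;0 0 7 0 0 0 0;0 0 7 0 0 0 0;0 0 7 0 0 0 0;0 0 7 0 0 0 0;0 0 7 0 0 0 0;0 0 7 0 0 0 0;0 0 7 0 0 0 0;0 0 7 0 0 0 0;0 0 7 0 0 0 0"

```text
time_s: 9.42
position: [0.5246, -0.1086, 0.2191]
tool_rot: [[-0.346, 0.938, -0.001], [0.938, 0.346, 0.0], [0.0, -0.001, -1.0]]
ft_force: [0.9, 0.6, 0.5]
grip_width: 0.0856
gripper_force: 0.0
```

Call:
jog_arm --plan "0 0 7 0 0 0 0;0 0 7 0 0 0 0;0 0 6 0 0 0 0;0 0 0 3.5 -1.6 0 0;0 0 0 3.5 -1.6 4 0;0 0 0 0 0 4 0;0 0 0 0 0 4 0;0 0 0 0 0 0 0;0 0 0 0 0 0 0"

```text
time_s: 10.17
position: [0.4956, -0.0472, 0.1088]
tool_rot: [[-0.01, 1.0, -0.003], [1.0, 0.01, 0.001], [0.001, -0.003, -1.0]]
ft_force: [-0.0, -0.3, 0.2]
grip_width: 0.0854
gripper_force: 0.0
```

```bash
python3 - <<'E'
from h import *
im=grab('wrist','w5.png'); st(); print(np.round(rams(im,(.4,-.2),(.57,.3)),4)); print(np.round(rams(grab('top'),(.4,-.2),(.57,.5)),4))
E
```

```text
t 10.22 p [ 0.4967 -0.0475  0.1105] F [0.1 0.5 1.2] w 0.0854 gf 0.0 
R [[-0.01, 1.0, 0.001], [1.0, 0.01, -0.0], [-0.0, 0.001, -1.0]] q [-19.1  24.2  93.1  -0.   62.7 -19.7]
[[ 0.5556 -0.1772  0.0221  0.      0.      0.      0.    ]
 [ 0.4404 -0.1768  0.0139  0.4399 -0.1756  0.011   0.0137]
 [ 0.5097 -0.1389  0.0258  0.5095 -0.1389  0.0063  0.0262]
 [ 0.604  -0.1223  0.0117  0.6037 -0.1194  0.0081  0.0155]
 [ 0.3881 -0.1247  0.0085  0.3875 -0.1241  0.0074  0.0093]
 [ 0.4713 -0.1284  0.0748  0.473  -0.135   0.0675  0.0752]
 [ 0.4929 -0.0657  0.0353  0.4929 -0.0645  0.0135  0.0356]
 [ 0.4925 -0.0376  0.0677  0.4926 -0.0377  0.0672  0.0674]
 [ 0.4997  0.0608  0.0679  0.4996  0.0609  0.0674  0.0677]]
[[ 0.4428 -0.0783  0.0348  0.4437 -0.078   0.0267  0.0355]
 [ 0.4864 -0.0228  0.0385  0.4847 -0.0215  0.0201  0.0385]
 [ 0.4938  0.2451  0.0671  0.4911  0.2431  0.0576  0.0659]
 [ 0.4852 -0.1276  0.1432  0.4856 -0.13    0.0338  0.1456]
 [ 0.4995 -0.1899  0.1337  0.5095 -0.1907  0.0144  0.1728]
 [ 0.5513 -0.0795  0.1066  0.5515 -0.0804  0.0573  0.1214]
 [ 0.5325  0.0241  0.1604  0.5347  0.0299  0.1109  0.1715]]
```

View pics/w5.png

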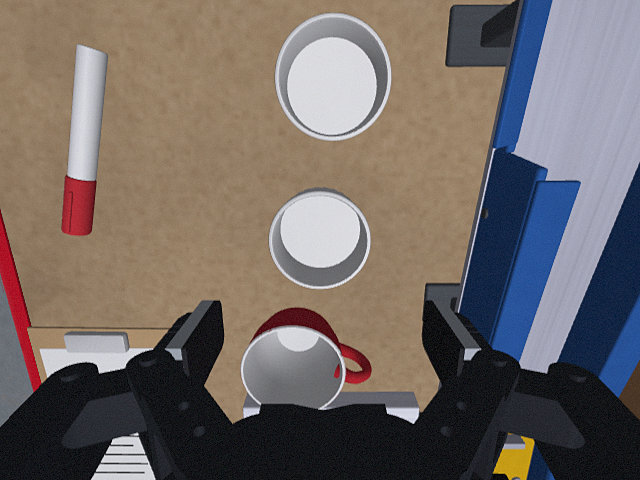

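Call:
jog_arm --plan "0 0 0 1 -0.43 0 0;0 0 0 0 0 3.5 0;0 0 0 0 0 3.5 0;0 0 0 0 0 2.2 0;0 0 0 0 0 1.4 0;0 0 0 0 0 0 0;0 0 0 0 0 0 255;0 0 0 0 0 0 255;0 0 0 0 0 0 255;0 0 0 0 0 0 255" --grip_force 30

```text
time_s: 11.1
position: [0.4924, -0.0366, 0.0054]
tool_rot: [[-0.011, 1.0, 0.004], [1.0, 0.011, -0.001], [-0.001, 0.004, -1.0]]
ft_force: [-0.7, 1.5, 8.1]
grip_width: 0.0658
gripper_force: 33.4
```

Call:
jog_arm --plan "0 0 0 0 0 -1 255;0 0 0 0 0 -3 255;0 0 0 0 0 -4 255;0 0 0 0 0 -4 255;0 0 0 0 0 -4 255;0 0 -7 0 0 0 255;0 0 -7 0 0 0 255;0 0 -7 0 0 0 255;0 0 -7 0 0 0 255;0 0 -7 0 0 0 255"

```text
time_s: 11.93
position: [0.4913, -0.0365, 0.1647]
tool_rot: [[-0.588, 0.809, 0.002], [0.809, 0.588, -0.001], [-0.002, 0.001, -1.0]]
ft_force: [-0.3, 0.2, -1.2]
grip_width: 0.0662
gripper_force: 34.6
```

Call:
jog_arm --plan "0 0 -7 0 0 0 255;0 0 -7 0 0 0 255;0 0 -7 0 0 0 255;0 0 -7 0 0 0 255;0 0 -7 0 0 0 255;0 0 -7 0 0 0 255;0 0 -7 0 0 0 255;0 0 -6 0 0 0 255;0 0 0 0 0 0 255;0 0 0 0 0 0 255"

```text
time_s: 12.77
position: [0.4913, -0.0365, 0.1642]
tool_rot: [[-1.0, -0.008, 0.001], [-0.008, 1.0, -0.0], [-0.001, -0.0, -1.0]]
ft_force: [-1.6, 0.8, -1.1]
grip_width: 0.066
gripper_force: 34.6
```

Call:
jog_arm --plan "0 0 -0.2 -2.77 2.21 0 255;0 0 0 -2.77 2.21 0 255;0 0 0 -2.77 2.21 0 255;0 0 0 -2.77 2.21 0 255;0 0 0 -2.77 2.21 0 255;-5 0 0 0 0 0 255;-5 0 0 0 0 0 255;0 0 0 0 0 0 255;0 0 0 0 0 0 255"

```text
time_s: 13.52
position: [0.6282, 0.075, 0.1634]
tool_rot: [[-1.0, -0.011, -0.003], [-0.011, 0.985, 0.171], [0.001, 0.171, -0.985]]
ft_force: [0.5, 0.3, -1.4]
grip_width: 0.066
gripper_force: 34.6
```

```bash
cat > chute.py <<'E'
from h import *
P0=np.array([.6328,-.2520,0]);a=np.radians(.7);c,s=np.cos(np.radians(10)),np.sin(np.radians(10))
Rz=np.array([[np.cos(a),-np.sin(a),0],[np.sin(a),np.cos(a),0],[0,0,1]])
foot=P0+Rz@[0,.045,.02]; U=Rz@[0,c,s]; N=Rz@[0,-s,c]; X=Rz@[1,0,0]
def chute(p): d=np.asarray(p)-foot; return np.array([d@X,d@U,d@N])   # across, up-slope, above floor
E
python3 - <<'E'
from chute import *
s=st(); print('chute',np.round(chute(s['position']),4)); R=s['tool_rot']; print(np.round([R[:,0]@X,R[:,1]@U,R[:,1]@X,R[:,2]@N],4))
# check floor with depth from scene
im=grab('scene','s2.png');W=world(im).reshape(-1,3);d=W-foot; C=np.c_[d@X,d@U,d@N]
for u in (.1,.15,.2,.25,.3): 
  m=(abs(C[:,0])<.02)&(abs(C[:,1]-u)<.01)&(abs(C[:,2])<.02); print(u,m.sum(),np.round(np.median(C[m,2]),4) if m.any() else '')
E
```

```text
t 13.52 p [0.6282 0.075  0.1634] F [ 0.5  0.3 -1.4] w 0.066 gf 34.6 
R [[-1.0, -0.011, -0.003], [-0.011, 0.985, 0.171], [0.001, 0.171, -0.985]] q [  -7.9   32.9   67.4    9.9   81.4 -100.2]
chute [-0.0006  0.3026  0.0923]
[-1.      1.      0.0011 -1.    ]
0.1 10 -0.0001
0.15 6 0.0027
0.2 6 0.0002
0.25 46 -0.0012
0.3 46 0.0004
```

Call:
jog_arm --plan "0 0 0 -0.05 -0.7 3 255;0 0 0 0 0 3 255;0 0 0 0 0 1.5 255;0 0 0 0 0 0.6 255;0 0 0 0 0 0.4 255;0 0 0 0 0 0 255"

```text
time_s: 14.07
position: [0.6288, 0.0841, 0.0789]
tool_rot: [[-1.0, -0.015, -0.002], [-0.015, 0.985, 0.173], [-0.001, 0.173, -0.985]]
ft_force: [-0.3, -0.2, -0.8]
grip_width: 0.0663
gripper_force: 34.6
```

```bash
python3 - <<'E'
from chute import *
s=st(); print('chute',np.round(chute(s['position']),4))
E
```

```text
t 14.07 p [0.6288 0.0841 0.0789] F [-0.3 -0.2 -0.8] w 0.0663 gf 34.6 
R [[-1.0, -0.015, -0.002], [-0.015, 0.985, 0.173], [-0.001, 0.173, -0.985]] q [  -7.1   37.8   73.3   10.5   70.6 -101.6]
chute [1.000e-04 2.969e-01 7.400e-03]
```

Call:
jog_arm --plan "0 0 0 0 0 0.2 255;0 0 0 0 0 0 0;0 0 0 0 0 0 0;0 0 0 0 0 0 0;0 0 0 0 0 -2 0;0 0 0 0 0 -3 0;0 0 0 0 0 -2 255;0 0 0 0 3 0 255;0 0 0 0 3 0 255;0 0 0 0 0 0 255"

```text
time_s: 14.9
position: [0.6278, 0.1351, 0.1578]
tool_rot: [[-1.0, -0.018, -0.0], [-0.018, 0.984, 0.175], [-0.003, 0.175, -0.985]]
ft_force: [0.0, -0.4, 0.1]
grip_width: 0.0388
gripper_force: 0.0
```

```bash
python3 - <<'E'
from chute import *
s=st(); print('chute',np.round(chute(s['position']),4))
im=grab('scene','s3.png'); grab('wrist','w6.png')
for i in models.tip_of('scene','ramekin_0_c')[:5]:print(i['at'],i['confidence'])
a=im['pixels'][150:350,180:440,::-1]; b=cv2.imread('pics/w6.png'); cv2.imwrite('pics/m6.png',np.hstack([cv2.resize(a,(400,308)),cv2.resize(b,(400,308))]))
E
```

```text
t 14.9 p [0.6278 0.1351 0.1578] F [ 0.  -0.4  0.1] w 0.0388 gf 0.0 
R [[-1.0, -0.018, -0.0], [-0.018, 0.984, 0.175], [-0.003, 0.175, -0.985]] q [ -2.5  33.6  67.   10.2  80.  -95.4]
chute [-2.000e-04  3.608e-01  7.630e-02]
[232.4, 232.8] 0.81
```

View pics/m6.png

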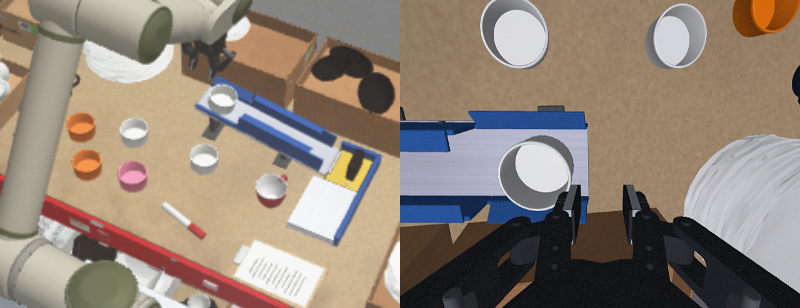

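Call:
jog_arm --plan "0 0 0.3 0 0 2 255;0 0 0 0 0 2 255;0 0 0 0 0 2 255;0 0 0 0 0 0.8 255;0 0 0 0 -1 0 255;0 0 0 0 -1.5 0 255;0 0 0 0 -1.5 0 255;0 0 0 0 -1.5 0 255;0 0 0 0 -1.5 0 255;0 0 0 0 -1.5 0 255"

```text
time_s: 15.88
position: [0.6289, 0.057, 0.0746]
tool_rot: [[-1.0, -0.009, -0.001], [-0.009, 0.985, 0.174], [-0.0, 0.174, -0.985]]
ft_force: [0.5, 1.3, 1.0]
grip_width: 0.0001
gripper_force: 0.6
```

```bash
cat > ck.py <<'E'
from chute import *
s=st(); print('chute',np.round(chute(s['position']),4),'Fchute',np.round([s['ft_force']@X,s['ft_force']@U,s['ft_force']@N],1)); R=s['tool_rot']; print(np.round([R[:,0]@X,R[:,1]@U,R[:,1]@X,R[:,1]@N,R[:,0]@N],4))
E
python3 ck.py
```

```text
t 15.88 p [0.6289 0.057  0.0746] F [0.5 1.3 1. ] w 0.0001 gf 0.6 
R [[-1.0, -0.009, -0.001], [-0.009, 0.985, 0.174], [-0.0, 0.174, -0.985]] q [  -9.6   38.    73.7   10.5   70.4 -103.8]
chute [-2.000e-04  2.694e-01  7.900e-03] Fchute [0.6 1.5 0.8]
[-1.0e+00  1.0e+00  3.4e-03 -1.0e-04 -9.0e-04]
```

Call:
jog_arm --plan "0 0 -0.2 0 -1.5 0 255;0 0 0 0 -1.5 0 255;0 0 0 0 -1.5 0 255;0 0 0 0 -1.5 0 255;0 0 0 0 -1.5 0 255;0 0 0 0 -1.5 0 255;0 0 0 0 -1.5 0 255;0 0 0 0 -1.5 0 255;0 0 0 0 -1.5 0 255;0 0 0 0 -1.5 0 255"

```text
time_s: 16.72
position: [0.6304, -0.09, 0.0478]
tool_rot: [[-1.0, -0.013, -0.003], [-0.013, 0.985, 0.174], [0.0, 0.174, -0.985]]
ft_force: [0.4, 0.8, 1.8]
grip_width: 0.0
gripper_force: 0.6
```

Call:
jog_arm --plan "0 0 0 0 -0.8 0 255;0 0 0 0 -0.5 0 255;0 0 0 0 -0.5 0 255;0 0 0 0 0 0 255"

```text
time_s: 17.05
position: [0.6307, -0.1069, 0.0447]
tool_rot: [[-1.0, -0.013, -0.003], [-0.013, 0.985, 0.173], [0.0, 0.173, -0.985]]
ft_force: [-0.2, 0.6, -0.2]
grip_width: 0.0001
gripper_force: 0.0
```

```bash
python3 ck.py
```

```text
t 17.05 p [ 0.6307 -0.1069  0.0447] F [-0.2  0.6 -0.2] w 0.0001 gf 0.0 
R [[-1.0, -0.013, -0.003], [-0.013, 0.985, 0.173], [0.0, 0.173, -0.985]] q [ -23.9   41.7   71.6    9.6   71.2 -118.1]
chute [-0.0004  0.1028  0.0069] Fchute [-0.2  0.5 -0.3]
[-1.e+00  1.e+00 -6.e-04 -2.e-04  6.e-04]
```

Call:
jog_arm --plan "0 0 0 0 -0.4 -0.05 255;0 0 0 0 -0.4 0 255;0 0 0 0 -0.4 0 255;0 0 0 0 -0.4 0 255;0 0 0 0 -0.3 0 255;0 0 0 0 -0.2 0 255;0 0 0 0 0 0 255"

```text
time_s: 17.63
position: [0.631, -0.1275, 0.0417]
tool_rot: [[-1.0, -0.013, -0.003], [-0.013, 0.985, 0.174], [0.0, 0.174, -0.985]]
ft_force: [-0.2, -0.3, -0.4]
grip_width: -0.0002
gripper_force: 0.0
```

```bash
python3 - <<'E'
exec(open('ck.py').read())
im=grab('wrist','w7.png');W=world(im);t=grab('top');cv2.imwrite('pics/t7.png',np.hstack([cv2.resize(t['pixels'][160:260,260:460,::-1],(400,200)),cv2.resize(im['pixels'][:,:,::-1],(400,300))[:200]]))
for n,i in(('wrist',im),('top',t)):
  for d in models.tip_of(n,'ramekin_0_c')[:5]:print(n,d['at'],d['confidence'],np.round(chute(atz(i,d['at'],.045)[0]),3))
E
```

```text
t 17.63 p [ 0.631  -0.1275  0.0417] F [-0.2 -0.3 -0.4] w -0.0002 gf 0.0 
R [[-1.0, -0.013, -0.003], [-0.013, 0.985, 0.174], [0.0, 0.174, -0.985]] q [ -25.6   42.3   70.7    9.4   71.7 -119.7]
chute [-0.0003  0.0821  0.0075] Fchute [-0.2 -0.4 -0.3]
[-1.e+00  1.e+00 -5.e-04 -1.e-04  4.e-04]
top [247.0, 246.4] 0.75 [-0.134  0.448 -0.054]
top [203.9, 264.7] 0.57 [-0.181  0.565 -0.074]
```

View pics/t7.png

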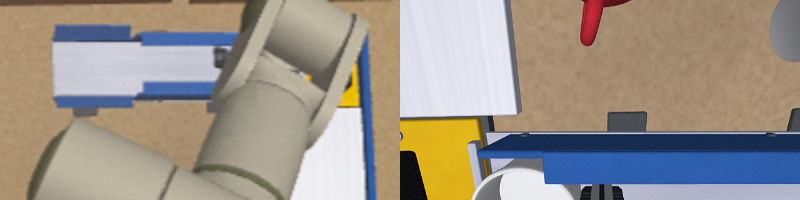

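Call:
jog_arm --plan "0 0 0 0 -0.2 0 255;0 0 0 0 -0.2 0 255;0 0 0 0 -0.2 0 255;0 0 0 0 0 0 255;0 0 0 0 0 0 255"

```text
time_s: 18.25
position: [0.631, -0.1331, 0.0407]
tool_rot: [[-1.0, -0.013, -0.003], [-0.013, 0.985, 0.173], [0.0, 0.174, -0.985]]
ft_force: [1.1, 0.3, 0.2]
grip_width: -0.0001
gripper_force: 0.1
```

```bash
python3 - <<'E'
exec(open('ck.py').read())
im=grab('wrist','w8.png');cv2.imwrite('pics/w8c.png',cv2.resize(im['pixels'][200:420,80:360,::-1],(560,440)))
E
```

```text
t 18.25 p [ 0.631  -0.1331  0.0407] F [1.1 0.3 0.2] w -0.0001 gf 0.1 
R [[-1.0, -0.013, -0.003], [-0.013, 0.985, 0.173], [0.0, 0.174, -0.985]] q [ -26.    42.5   70.5    9.4   71.8 -120.1]
chute [-0.0003  0.0764  0.0076] Fchute [1.1 0.3 0.1]
[-1.e+00  1.e+00 -8.e-04 -1.e-04  4.e-04]
```

View pics/w8c.png

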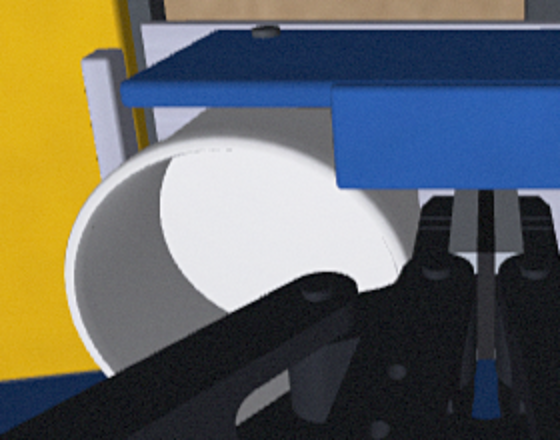

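Call:
jog_arm --plan "0 0 0 0 -0.2 0 255;0 0 0 0 -0.2 0 255;0 0 0 0 0 0 255"

```text
time_s: 18.55
position: [0.631, -0.1356, 0.0403]
tool_rot: [[-1.0, -0.013, -0.003], [-0.014, 0.984, 0.176], [0.001, 0.176, -0.984]]
ft_force: [-0.1, 7.2, 2.4]
grip_width: -0.0001
gripper_force: 3.6
```

Call:
jog_arm --plan "0 0 0 0 -0.2 0 255;0 0 0 0 0 0 255"

```text
time_s: 18.72
position: [0.631, -0.1364, 0.0402]
tool_rot: [[-1.0, -0.014, -0.003], [-0.014, 0.984, 0.178], [0.001, 0.178, -0.984]]
ft_force: [-0.7, 12.1, 7.4]
grip_width: -0.0005
gripper_force: 6.3
```

```bash
python3 - <<'E'
exec(open('ck.py').read())
im=grab('wrist','w9.png');W=world(im);p=im['pixels'].astype(int)
# rim / ramekin white points in chute coords
d=W-foot;C=np.stack([d@X,d@U,d@N],-1)
m=(p.min(2)>140)&(abs(C[...,0])<.04)&(C[...,1]>-.03)&(C[...,1]<.09)&(C[...,2]>.025)&(C[...,2]<.045)
print(m.sum(),np.round(np.percentile(C[m],[1,50,99],axis=0),4))
m=(C[...,2]>-.01)&(C[...,2]<.012)&(abs(C[...,0])<.034)&(C[...,1]>-.03)&(C[...,1]<.0)&(p[...,2]>120)&(W[...,2]>.023); print('lip',m.sum(),np.round(np.percentile(W[m],[1,50,99],axis=0),4))
E
```

```text
t 18.72 p [ 0.631  -0.1364  0.0402] F [-0.7 12.1  7.4] w -0.0005 gf 6.3 
R [[-1.0, -0.014, -0.003], [-0.014, 0.984, 0.178], [0.001, 0.178, -0.984]] q [ -26.4   42.7   70.2    9.6   72.1 -120.5]
chute [-0.0004  0.0731  0.0077] Fchute [-0.6 13.2  5.2]
[-1.      1.     -0.002   0.0044  0.0011]
1802 [[-0.0295 -0.0058  0.0351]
 [-0.0206  0.021   0.0368]
 [ 0.0193  0.0586  0.0383]]
lip 477 [[ 0.5989 -0.2191  0.0233]
 [ 0.6166 -0.2141  0.0298]
 [ 0.6472 -0.2078  0.0309]]
```

Call:
jog_arm --plan "0 0 0 0 0.5 0 255;0 0 0 0 0.5 -1 255;0 0 0 0 0 -3.5 255;0 0 0 0 0 -4 255;0 0 0 0 0 -4 0;5 0 0 0 0 -3 0;5 0 0 0 0 0 0;0 0 0 3 2.7 0 0;0 0 0 3 2.7 0 0;0 0 0 3 2.7 0 0"

```text
time_s: 19.6
position: [0.5389, -0.0753, 0.1946]
tool_rot: [[-1.0, -0.013, 0.0], [-0.013, 1.0, -0.001], [-0.0, -0.001, -1.0]]
ft_force: [0.2, -0.6, 0.7]
grip_width: 0.0725
gripper_force: 0.0
```

Call:
jog_arm --plan "0 0 0 3 2.7 0 0;0 0 0 1 2.7 0 0;0 0 0 0 2.7 0 0;0 0 0 0 0 0 0;0 0 0 0 0 0 0"

```text
time_s: 20.02
position: [0.4993, 0.005, 0.1951]
tool_rot: [[-1.0, -0.015, 0.001], [-0.015, 1.0, -0.001], [-0.001, -0.001, -1.0]]
ft_force: [0.1, -0.5, 1.0]
grip_width: 0.0853
gripper_force: 0.0
```

```bash
python3 - <<'E'
from chute import *
im=grab('wrist','w10.png'); t=grab('top'); st(); print(np.round(rams(im,(.4,-.1),(.57,.35)),4)); print(np.round(rams(t,(.4,-.2),(.57,.5)),4))
W=world(im);W=W.reshape(-1,3);p=im['pixels'].reshape(-1,3)
for n,i in(('wrist',im),('top',t)):
  for d in models.tip_of(n,'ramekin_0_c')[:5]:print(n,np.round(d['at'],0),round(d['confidence'],2),np.round(atz(i,d['at'],.018)[0],3))
E
```

```text
t 20.12 p [0.4996 0.0037 0.1945] F [-0.  -0.7  0.5] w 0.0857 gf 0.0 
R [[-1.0, -0.013, 0.001], [-0.013, 1.0, -0.001], [-0.001, -0.001, -1.0]] q [ -13.2   18.6   85.8   -0.    75.5 -103.9]
[[ 0.6388 -0.1432  0.0149  0.6363 -0.143   0.0107  0.0191]
 [ 0.5324  0.0617  0.0079  0.      0.      0.      0.    ]
 [ 0.5217  0.235   0.0161  0.5217  0.235   0.0038  0.0165]
 [ 0.5004  0.0285  0.0088  0.      0.      0.      0.    ]
 [ 0.4985  0.0611  0.0676  0.494   0.0617  0.0543  0.0667]
 [ 0.4885  0.2331  0.0576  0.4888  0.2344  0.0368  0.0555]
 [ 0.4813  0.2624  0.0579  0.4846  0.2591  0.0418  0.0576]]
[[ 0.433   0.0043  0.0498  0.4325  0.0032  0.0317  0.0533]
 [ 0.47    0.0851  0.0338  0.47    0.0845  0.0231  0.0342]
 [ 0.4694 -0.1147  0.0572  0.4715 -0.1179  0.0464  0.0563]
 [ 0.4838  0.0479  0.05    0.488   0.0502  0.0376  0.0482]
 [ 0.4908  0.2439  0.0661  0.491   0.2433  0.0581  0.0652]
 [ 0.4995 -0.1899  0.1337  0.5102 -0.1907  0.0141  0.1753]
 [ 0.4986 -0.0714  0.1627  0.4996 -0.0716  0.022   0.2451]
 [ 0.5691 -0.0132  0.1125  0.5686 -0.0154  0.0494  0.1356]
 [ 0.5492  0.0703  0.1211  0.5484  0.0692  0.025   0.131 ]]
wrist [576. 217.] 0.79 [0.493 0.25  0.018]
top [202. 264.] 0.9 [0.447 0.37  0.018]
top [244. 247.] 0.61 [0.495 0.255 0.018]
top [167. 231.] 0.53 [0.541 0.472 0.018]
```

View pics/w10.png

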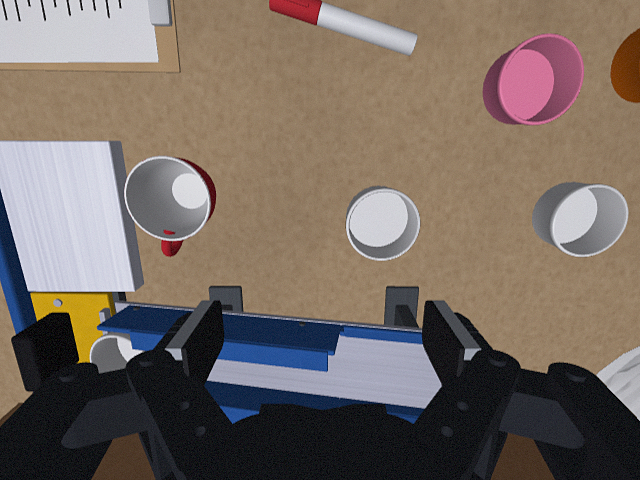

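Call:
jog_arm --plan "0 0 0 0 3 0 0;0 0 0 -0.05 2.73 2 0;0 0 0 0 0 4 0;0 0 0 0 0 4 0;0 0 0 0 0 4 0;0 0 0 0 0 2.5 0;0 0 0 0 0 1.5 0;0 0 0 0 0 1 0;0 0 0 0 0 0 0;0 0 0 0 0 0 0"

```text
time_s: 21.05
position: [0.4992, 0.061, 0.0039]
tool_rot: [[-1.0, -0.012, -0.001], [-0.012, 1.0, -0.0], [0.001, 0.0, -1.0]]
ft_force: [0.0, -0.6, 0.5]
grip_width: 0.0855
gripper_force: 0.0
```

Call:
jog_arm --plan "0 0 0 0 0 0 255;0 0 0 0 0 0 255;0 0 0 0 0 0 255;0 0 0 0 0 0 255;0 0 0 0 0 0 255" --grip_force 30

```text
time_s: 21.47
position: [0.4996, 0.0613, 0.0053]
tool_rot: [[-1.0, -0.013, 0.002], [-0.013, 1.0, -0.001], [-0.002, -0.001, -1.0]]
ft_force: [-0.3, -2.0, 5.6]
grip_width: 0.0659
gripper_force: 33.2
```

Call:
jog_arm --plan "0 0 0 0 0 -1 255;0 0 0 0 0 -3 255;0 0 0 0 0 -4 255;0 0 0 0 0 -4 255;0 0 0 0 0 -4 255;0 0 0 -3.2 0.3 0 255;0 0 0 -3.2 0.3 0 255;0 0 0 -3.2 0.3 0 255;0 0 0 -3.3 0.3 0 255;-5 0 0 0 0 0 255"

```text
time_s: 22.3
position: [0.6317, 0.0775, 0.1637]
tool_rot: [[-1.0, -0.017, 0.001], [-0.017, 0.996, 0.087], [-0.003, 0.087, -0.996]]
ft_force: [-1.4, 0.4, -1.6]
grip_width: 0.0658
gripper_force: 34.6
```

Call:
jog_arm --plan "-5 0 0 0 0 0 255;0 0 0 0 0 0 255;0 0 0 0 0 0 255"

```text
time_s: 22.55
position: [0.6276, 0.0744, 0.1641]
tool_rot: [[-1.0, -0.011, -0.003], [-0.012, 0.985, 0.171], [0.001, 0.171, -0.985]]
ft_force: [-0.3, 0.1, -0.8]
grip_width: 0.066
gripper_force: 34.6
```

```bash
python3 ck.py
```

```text
t 22.55 p [0.6276 0.0744 0.1641] F [-0.3  0.1 -0.8] w 0.066 gf 34.6 
R [[-1.0, -0.011, -0.003], [-0.012, 0.985, 0.171], [0.001, 0.171, -0.985]] q [  -8.    32.8   67.4    9.9   81.4 -100.3]
chute [-0.0012  0.3022  0.093 ] Fchute [-0.3  0.  -0.8]
[-1.0e+00  1.0e+00  8.0e-04 -2.3e-03  7.0e-04]
```

Down to 5 mm above the floor, release, retreat uphill with the fingers shut.

Call:
jog_arm --plan "0 0 0 -0.1 -0.7 3 255;0 0 0 0 0 3 255;0 0 0 0 0 1.5 255;0 0 0 0 0 0.7 255;0 0 0 0 0 0.5 255;0 0 0 0 0 0 255;0 0 0 0 0 0 0;0 0 0 0 0 0 0;0 0 0 0 0 0 0"

```text
time_s: 23.3
position: [0.6292, 0.0835, 0.0782]
tool_rot: [[-1.0, -0.013, -0.001], [-0.013, 0.985, 0.173], [-0.002, 0.173, -0.985]]
ft_force: [-0.5, 0.4, 0.3]
grip_width: 0.0858
gripper_force: 0.0
```

```bash
python3 ck.py
```

```text
t 23.3 p [0.6292 0.0835 0.0782] F [-0.5  0.4  0.3] w 0.0858 gf 0.0 
R [[-1.0, -0.013, -0.001], [-0.013, 0.985, 0.173], [-0.002, 0.173, -0.985]] q [  -7.2   37.8   73.3   10.5   70.5 -101.6]
chute [0.0005 0.2962 0.0069] Fchute [-0.5  0.5  0.3]
[-1.0e+00  1.0e+00 -1.3e-03 -5.0e-04 -1.5e-03]
```

Call:
jog_arm --plan "0 0 0 0 0 -2 0;0 0 0 0 0 -3 0;0 0 0 0 0 -2 255;0 0 0 0 3 0 255;0 0 0 0 3 0 255;0 0 0 0 0 0 255;0 0 0 0 0 0 255"

```text
time_s: 23.88
position: [0.628, 0.1316, 0.1573]
tool_rot: [[-1.0, -0.015, -0.001], [-0.015, 0.985, 0.173], [-0.001, 0.173, -0.985]]
ft_force: [0.5, 0.2, 0.4]
grip_width: 0.0254
gripper_force: 0.0
```

```bash
python3 - <<'E'
exec(open('ck.py').read())
im=grab('wrist','w11.png');p=im['pixels'].astype(int);d=world(im)-foot;C=np.stack([d@X,d@U,d@N],-1)
m=(p.min(2)>140)&(abs(C[...,0])<.04)&(C[...,1]>.2)&(C[...,1]<.345)&(C[...,2]>.028)&(C[...,2]<.045)
print(m.sum(),np.round(np.percentile(C[m],[1,50,99],axis=0),4))
E
```

```text
t 23.88 p [0.628  0.1316 0.1573] F [0.5 0.2 0.4] w 0.0254 gf 0.0 
R [[-1.0, -0.015, -0.001], [-0.015, 0.985, 0.173], [-0.001, 0.173, -0.985]] q [ -2.8  33.7  67.   10.1  80.1 -95.5]
chute [-1.000e-04  3.574e-01  7.640e-02] Fchute [0.5 0.3 0.3]
[-1.0e+00  1.0e+00 -3.3e-03 -3.0e-04 -7.0e-04]
1396 [[-0.033   0.2099  0.0348]
 [-0.0106  0.298   0.0367]
 [ 0.0331  0.3306  0.0445]]
```

Call:
jog_arm --plan "0 0 0.15 0 0.4 0 255;0 0 0 0 0 2 255;0 0 0 0 0 2 255;0 0 0 0 0 2 255;0 0 0 0 0 0.8 255;0 0 0 0 -1 0 255;0 0 0 0 -1.5 0 255;0 0 0 0 -1.5 0 255;0 0 0 0 -1.5 0 255;0 0 0 0 -1.5 0 255"

```text
time_s: 24.77
position: [0.629, 0.075, 0.0788]
tool_rot: [[-1.0, -0.009, -0.001], [-0.009, 0.985, 0.173], [-0.001, 0.173, -0.985]]
ft_force: [0.3, 1.1, 0.8]
grip_width: -0.0002
gripper_force: 0.6
```

Call:
jog_arm --plan "0 0 0 0 -1.5 0 255;0 0 0 0 -1.5 0 255;0 0 0 0 -1.5 0 255;0 0 0 0 -1.5 0 255;0 0 0 0 -1.5 0 255;0 0 0 0 -1.5 0 255;0 0 0 0 -1.5 0 255;0 0 0 0 -0.8 0 255;0 0 0 0 -0.5 0 255;0 0 0 0 0 0 255"

```text
time_s: 25.6
position: [0.6298, -0.0399, 0.0573]
tool_rot: [[-1.0, -0.009, -0.003], [-0.01, 0.985, 0.173], [0.001, 0.174, -0.985]]
ft_force: [0.2, -0.3, 0.3]
grip_width: 0.0
gripper_force: 0.0
```

```bash
python3 ck.py
```

```text
t 25.6 p [ 0.6298 -0.0399  0.0573] F [ 0.2 -0.3  0.3] w 0.0 gf 0.0 
R [[-1.0, -0.009, -0.003], [-0.01, 0.985, 0.173], [0.001, 0.174, -0.985]] q [ -18.3   39.7   73.4   10.    70.5 -112.5]
chute [-0.0004  0.171   0.0077] Fchute [ 0.2 -0.3  0.3]
[-1.0e+00  1.0e+00  2.7e-03 -1.0e-04  7.0e-04]
```

Call:
jog_arm --plan "0 0 -0.1 0 -0.5 0 255;0 0 0 0 -0.5 0 255;0 0 0 0 -0.5 0 255;0 0 0 0 -0.4 0 255;0 0 0 0 -0.3 0 255;0 0 0 0 -0.2 0 255;0 0 0 0 -0.2 0 255;0 0 0 0 -0.2 0 255;0 0 0 0 0 0 255"

```text
time_s: 26.35
position: [0.6301, -0.0668, 0.0527]
tool_rot: [[-1.0, -0.012, -0.003], [-0.012, 0.985, 0.174], [0.0, 0.174, -0.985]]
ft_force: [-0.1, 0.3, -0.0]
grip_width: 0.0
gripper_force: 0.0
```

Call:
jog_arm --plan "0 0 0 0 -0.2 0 255;0 0 0 0 -0.2 0 255;0 0 0 0 0 0 255"

```text
time_s: 26.6
position: [0.6301, -0.0703, 0.052]
tool_rot: [[-1.0, -0.012, -0.003], [-0.012, 0.985, 0.174], [0.001, 0.174, -0.985]]
ft_force: [-0.5, 3.0, 0.2]
grip_width: 0.0001
gripper_force: 1.0
```

```bash
python3 ck.py
```

```text
t 26.6 p [ 0.6301 -0.0703  0.052 ] F [-0.5  3.   0.2] w 0.0001 gf 1.0 
R [[-1.0, -0.012, -0.003], [-0.012, 0.985, 0.174], [0.001, 0.174, -0.985]] q [ -20.9   40.5   72.8    9.9   70.8 -115.2]
chute [-0.0004  0.1402  0.0078] Fchute [-0.4  3.  -0.3]
[-1.e+00  1.e+00 -1.e-04  6.e-04  7.e-04]
```

Call:
jog_arm --plan "0 0 0 0 -0.2 0 255;0 0 0 0 0 0 255;0 0 0 0 0 0 255"

```text
time_s: 26.85
position: [0.63, -0.0714, 0.0517]
tool_rot: [[-1.0, -0.013, -0.003], [-0.013, 0.984, 0.175], [0.001, 0.175, -0.985]]
ft_force: [-0.3, 6.2, 0.0]
grip_width: -0.0
gripper_force: 2.9
```

Call:
jog_arm --plan "0 0 0 0 0.5 0 255;0 0 0 0 0.5 -1 255;0 0 0 0 0 -3.5 255;0 0 0 0 0 -4 255;0 0 0 0 0 -4 0;5 0 0 0 0 -3 0;5 0 0 0 0 0 0;0 0 0 2.7 3.1 0 0;0 0 0 2.7 3.1 0 0;0 0 0 2.7 3.1 0 0"

```text
time_s: 27.68
position: [0.5471, 0.0035, 0.2069]
tool_rot: [[-1.0, -0.012, 0.001], [-0.012, 1.0, -0.001], [-0.001, -0.001, -1.0]]
ft_force: [1.2, 0.9, -1.0]
grip_width: 0.0722
gripper_force: 0.0
```

Call:
jog_arm --plan "0 0 0 2.7 3.1 0 0;0 0 0 2.5 3.1 0 0;0 0 0 0 3.1 0 0;0 0 0 0 3.1 0 0;0 0 0 0 0 0 0;0 0 0 0 0 0 0"

```text
time_s: 28.18
position: [0.4947, 0.127, 0.207]
tool_rot: [[-1.0, -0.015, 0.001], [-0.015, 1.0, -0.001], [-0.001, -0.001, -1.0]]
ft_force: [0.1, -0.7, -0.2]
grip_width: 0.0852
gripper_force: 0.0
```

```bash
python3 - <<'E'
from chute import *
im=grab('wrist','w12.png'); t=grab('top'); st(); print(np.round(rams(im,(.4,-.1),(.57,.35)),4)); print(np.round(rams(t,(.4,.1),(.57,.5)),4))
for n,i in(('wrist',im),('top',t)):
  for d in models.tip_of(n,'ramekin_0_c')[:5]:print(n,np.round(d['at'],0),round(d['confidence'],2),np.round(atz(i,d['at'],.018)[0],3))
E
```

```text
t 28.28 p [0.495  0.1254 0.2066] F [-0.2 -0.2 -0.8] w 0.0852 gf 0.0 
R [[-1.0, -0.012, 0.0], [-0.012, 1.0, -0.001], [-0.0, -0.001, -1.0]] q [  0.9  19.   83.   -0.   78.  -89.8]
[[ 0.6434 -0.0267  0.0139  0.6424 -0.0261  0.0109  0.0142]
 [ 0.4812  0.2726  0.041   0.4818  0.2718  0.0166  0.0396]
 [ 0.4849  0.2378  0.0582  0.4876  0.2407  0.0481  0.0564]]
[[0.4878 0.2579 0.0482 0.4873 0.2593 0.034  0.0476]
 [0.56   0.1629 0.0692 0.5635 0.1569 0.0381 0.0785]]
wrist [447. 216.] 0.94 [0.492 0.252 0.018]
wrist [ 78. 202.] 0.65 [ 0.484 -0.114  0.018]
wrist [580. 174.] 0.58 [0.448 0.375 0.018]
top [204. 265.] 0.59 [0.445 0.365 0.018]
```

View pics/w12.png

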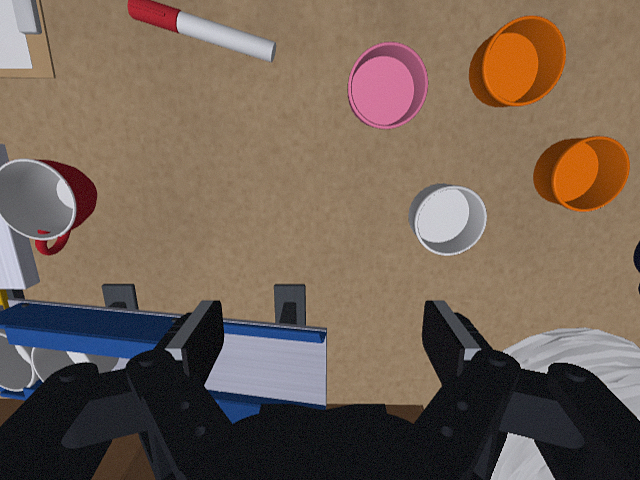

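Call:
jog_arm --plan "0 0 0 0 3 2 0;0 0 0 0 3 3 0;0 0 0 0 2 3 0;0 0 0 0 0 0 0;0 0 0 0 0 0 0"

```text
time_s: 28.8
position: [0.4935, 0.205, 0.1256]
tool_rot: [[-1.0, -0.013, -0.003], [-0.013, 1.0, -0.001], [0.003, -0.001, -1.0]]
ft_force: [0.6, -0.3, 1.2]
grip_width: 0.0856
gripper_force: 0.0
```

```bash
python3 - <<'E'
from chute import *
im=grab('wrist'); st();W=world(im);p=im['pixels'].astype(int)
m=(p.max(2)-p.min(2)<30)&(W[...,2]>.028)&(W[...,2]<.045)&(abs(W[...,0]-.493)<.06)&(abs(W[...,1]-.246)<.06)
Q=W[m][:,:2].astype(np.float32); print(len(Q),cv2.minEnclosingCircle(Q),cv2.fitEllipse(cv2.convexHull(Q)),np.percentile(W[m][:,2],[5,95]))
E
```

```text
t 28.85 p [0.4944 0.2046 0.127 ] F [-0.8  0.3  0.6] w 0.0856 gf 0.0 
R [[-1.0, -0.012, -0.0], [-0.012, 1.0, -0.0], [0.0, -0.0, -1.0]] q [  9.8  26.1  86.1  -0.   67.8 -80.9]
1781 ((0.4933837652206421, 0.24930669367313385), 0.03432673215866089) ((0.4931271970272064, 0.24919214844703674), (0.06768611818552017, 0.06792023032903671), 131.3131561279297) [0.02931383 0.03777093]
```

Call:
jog_arm --plan "0 0 0 0.06 2.4 0 0;0 0 0 0 2.06 1 0;0 0 0 0 0 4 0;0 0 0 0 0 3.5 0;0 0 0 0 0 2 0;0 0 0 0 0 1 0;0 0 0 0 0 0.8 0;0 0 0 0 0 0 0;0 0 0 0 0 0 0"

```text
time_s: 29.6
position: [0.4937, 0.2497, 0.005]
tool_rot: [[-1.0, -0.012, 0.002], [-0.012, 1.0, 0.001], [-0.002, 0.001, -1.0]]
ft_force: [0.9, -1.0, 0.5]
grip_width: 0.0852
gripper_force: 0.0
```

Call:
jog_arm --plan "0 0 0 0 0 0 255;0 0 0 0 0 0 255;0 0 0 0 0 0 255;0 0 0 0 0 0 255;0 0 0 0 0 0 255" --grip_force 30

```text
time_s: 30.02
position: [0.4935, 0.25, 0.0055]
tool_rot: [[-1.0, -0.013, 0.003], [-0.013, 1.0, 0.0], [-0.003, 0.0, -1.0]]
ft_force: [-1.2, -2.7, 8.1]
grip_width: 0.066
gripper_force: 32.0
```

Call:
jog_arm --plan "0 0 0 0 0 -1 255;0 0 0 0 0 -3 255;0 0 0 0 0 -4 255;0 0 0 0 0 -4 255;0 0 0 0 0 -4 255;0 0 0 0 -3.5 0 255;0 0 0 -1 -3.5 0 255;0 0 0 -2 -3.5 0 255;0 0 0 -2 -3.5 0 255;0 0 0 -2 -3.66 0 255"

```text
time_s: 30.85
position: [0.5652, 0.0729, 0.1651]
tool_rot: [[-1.0, -0.013, 0.001], [-0.013, 1.0, 0.0], [-0.001, 0.0, -1.0]]
ft_force: [0.3, -0.4, -1.0]
grip_width: 0.0664
gripper_force: 34.5
```

Call:
jog_arm --plan "0 0 0 -3.2 0 0 255;0 0 0 -3.15 0 0 255;-5 0 0 0 0 0 255;-5 0 0 0 0 0 255;0 0 0 0 0 0 255;0 0 0 0 0 0 255"

```text
time_s: 31.35
position: [0.6281, 0.0742, 0.1642]
tool_rot: [[-1.0, -0.011, -0.002], [-0.011, 0.985, 0.171], [0.0, 0.171, -0.985]]
ft_force: [-0.1, 0.3, -1.0]
grip_width: 0.0663
gripper_force: 34.5
```

```bash
python3 ck.py
```

```text
t 31.35 p [0.6281 0.0742 0.1642] F [-0.1  0.3 -1. ] w 0.0663 gf 34.5 
R [[-1.0, -0.011, -0.002], [-0.011, 0.985, 0.171], [0.0, 0.171, -0.985]] q [  -8.    32.9   67.3    9.9   81.5 -100.3]
chute [-0.0007  0.302   0.0931] Fchute [-0.1  0.1 -1. ]
[-1.0e+00  1.0e+00  1.3e-03 -2.3e-03  3.0e-04]
```

Call:
jog_arm --plan "0 0 0 -0.1 -0.7 3 255;0 0 0 0 0 3 255;0 0 0 0 0 1.5 255;0 0 0 0 0 0.7 255;0 0 0 0 0 0.5 255;0 0 0 0 0 0 255;0 0 0 0 0 0 0;0 0 0 0 0 0 0;0 0 0 0 0 0 0"

```text
time_s: 32.1
position: [0.6296, 0.0833, 0.0777]
tool_rot: [[-1.0, -0.013, -0.001], [-0.013, 0.985, 0.173], [-0.001, 0.173, -0.985]]
ft_force: [0.0, 0.6, -0.6]
grip_width: 0.0854
gripper_force: 0.0
```

Call:
jog_arm --plan "0 0 0 0 0 -2 0;0 0 0 0 0 -3 0;0 0 0 0 0 -2 255;0 0 0 0 3 0 255;0 0 0 0 3.4 0 255;0 0 0 0 0 0 255;0 0 0 0 0 0 255"

```text
time_s: 32.68
position: [0.6285, 0.1355, 0.1575]
tool_rot: [[-1.0, -0.015, -0.002], [-0.015, 0.985, 0.173], [-0.001, 0.173, -0.985]]
ft_force: [0.5, -0.8, -0.5]
grip_width: 0.0254
gripper_force: 0.0
```

```bash
python3 - <<'E'
exec(open('ck.py').read())
im=grab('wrist','w13.png');p=im['pixels'].astype(int);d=world(im)-foot;C=np.stack([d@X,d@U,d@N],-1)
m=(p.min(2)>140)&(abs(C[...,0])<.04)&(C[...,1]>.2)&(C[...,1]<.345)&(C[...,2]>.028)&(C[...,2]<.045)
print(m.sum(),np.round(np.percentile(C[m],[1,50,99],axis=0),4))
E
```

```text
t 32.68 p [0.6285 0.1355 0.1575] F [ 0.5 -0.8 -0.5] w 0.0254 gf 0.0 
R [[-1.0, -0.015, -0.002], [-0.015, 0.985, 0.173], [-0.001, 0.173, -0.985]] q [ -2.4  33.8  66.8  10.1  80.1 -95.1]
chute [0.0004 0.3612 0.076 ] Fchute [ 0.5 -0.8 -0.4]
[-1.0e+00  1.0e+00 -2.7e-03 -3.0e-04 -6.0e-04]
1448 [[-0.0329  0.264   0.0349]
 [-0.0076  0.3001  0.0367]
 [ 0.0332  0.3304  0.0381]]
```

Lower and push; expected contact near u = 0.207.

Call:
jog_arm --plan "0 0 0.1 0 0 2 255;0 0 0 0 0 2 255;0 0 0 0 0 2 255;0 0 0 0 0 0.8 255;0 0 0 0 -1 0 255;0 0 0 0 -1.5 0 255;0 0 0 0 -1.5 0 255;0 0 0 0 -1.5 0 255;0 0 0 0 -1.5 0 255;0 0 0 0 -1.5 0 255"

```text
time_s: 33.57
position: [0.6296, 0.0601, 0.0755]
tool_rot: [[-1.0, -0.01, -0.001], [-0.01, 0.985, 0.174], [-0.0, 0.174, -0.985]]
ft_force: [0.2, 1.1, 1.8]
grip_width: -0.0002
gripper_force: 0.6
```

Call:
jog_arm --plan "0 0 0 0 -1.5 0 255;0 0 0 0 -1.5 0 255;0 0 0 0 -0.8 0 255;0 0 0 0 -0.5 0 255;0 0 0 0 -0.4 0 255;0 0 0 0 -0.3 0 255;0 0 0 0 -0.2 0 255;0 0 0 0 -0.2 0 255;0 0 0 0 0 0 255"

```text
time_s: 34.32
position: [0.6299, 0.0091, 0.0656]
tool_rot: [[-1.0, -0.011, -0.003], [-0.011, 0.985, 0.173], [0.001, 0.173, -0.985]]
ft_force: [0.2, 0.0, 0.3]
grip_width: -0.0001
gripper_force: 0.1
```

```bash
python3 ck.py
```

```text
t 34.32 p [0.6299 0.0091 0.0656] F [0.2 0.  0.3] w -0.0001 gf 0.1 
R [[-1.0, -0.011, -0.003], [-0.011, 0.985, 0.173], [0.001, 0.173, -0.985]] q [ -13.9   38.7   73.8   10.3   70.3 -108.3]
chute [0.0003 0.2208 0.0074] Fchute [0.2 0.1 0.3]
[-1.0e+00  1.0e+00  1.3e-03 -2.0e-04  5.0e-04]
```

Call:
jog_arm --plan "0 0 0 0 -0.4 0 255;0 0 0 0 -0.3 0 255;0 0 0 0 -0.3 0 255;0 0 0 0 -0.2 0 255;0 0 0 0 -0.2 0 255;0 0 0 0 0 0 255"

```text
time_s: 34.82
position: [0.63, -0.0047, 0.0632]
tool_rot: [[-1.0, -0.01, -0.003], [-0.01, 0.985, 0.174], [0.001, 0.174, -0.985]]
ft_force: [-0.7, 2.5, 1.2]
grip_width: 0.0
gripper_force: 1.1
```

Call:
jog_arm --plan "0 0 0 0 -0.2 0 255;0 0 0 0 0 0 255"

```text
time_s: 34.98
position: [0.6299, -0.0057, 0.063]
tool_rot: [[-1.0, -0.011, -0.003], [-0.011, 0.984, 0.176], [0.001, 0.176, -0.984]]
ft_force: [-0.1, 7.1, 2.2]
grip_width: -0.0001
gripper_force: 3.6
```

```bash
python3 ck.py
```

```text
t 34.98 p [ 0.6299 -0.0057  0.063 ] F [-0.1  7.1  2.2] w -0.0001 gf 3.6 
R [[-1.0, -0.011, -0.003], [-0.011, 0.984, 0.176], [0.001, 0.176, -0.984]] q [ -15.3   39.    73.8   10.3   70.4 -109.7]
chute [1.000e-04 2.058e-01 7.400e-03] Fchute [0.  7.4 0.9]
[-1.0e+00  1.0e+00  1.4e-03  2.0e-03  8.0e-04]
```

Call:
jog_arm --plan "0 0 0 0 -0.15 0 255;0 0 0 0 0 0 255;0 0 0 0 0 0 255"

```text
time_s: 35.23
position: [0.6298, -0.0066, 0.0627]
tool_rot: [[-1.0, -0.011, -0.003], [-0.011, 0.984, 0.176], [0.001, 0.176, -0.984]]
ft_force: [-0.6, 8.7, 1.7]
grip_width: -0.0002
gripper_force: 4.5
```

Call:
jog_arm --plan "0 0 0 0 0.5 0 255;0 0 0 0 0.5 -1 255;0 0 0 0 0 -3.5 255;0 0 0 0 0 -4 255;0 0 0 0 0 -4 255;5 0 0 0 0 -4 255;5 0 0 0 0 -4 255;0 0 0 3.5 -1 0 255;0 0 0 3.5 -1 0 255;0 0 0 3.5 -1 0 255"

```text
time_s: 36.07
position: [0.5245, -0.0616, 0.268]
tool_rot: [[-1.0, -0.012, 0.001], [-0.012, 1.0, -0.002], [-0.001, -0.002, -1.0]]
ft_force: [0.2, -0.1, 0.2]
grip_width: 0.0004
gripper_force: 0.0
```

Call:
jog_arm --plan "0 0 0 0 -4 0 255;0 0 0 0 -4 0 255;0 0 0 0 0 0 255;0 0 0 0 0 0 255"

```text
time_s: 36.4
position: [0.5263, -0.1434, 0.2674]
tool_rot: [[-1.0, -0.007, -0.0], [-0.007, 1.0, -0.001], [0.0, -0.001, -1.0]]
ft_force: [0.3, 1.7, 0.3]
grip_width: -0.0
gripper_force: 0.0
```

```bash
python3 - <<'E'
from chute import *
st();w=grab('wrist','w14.png');s=grab('scene')
d=world(w)-foot;C=np.stack([d@X,d@U,d@N],-1);p=w['pixels'].astype(int)
cv2.imwrite('pics/m14.png',np.hstack([cv2.resize(s['pixels'][180:330,250:450,::-1],(400,300)),cv2.resize(w['pixels'][:,:,::-1],(400,300))]))
m=(abs(C[...,0])<.022)&(C[...,1]>-.02)&(C[...,1]<.22)&(C[...,2]>.03)&(C[...,2]<.041)&(p.min(2)>110)
for lo,hi in((-.015,.06),(.062,.127),(.129,.195)):
    k=m&(C[...,1]>lo)&(C[...,1]<hi); print(k.sum(),np.round(np.percentile(C[k],[1,50,99],axis=0),4).tolist())
W=world(w);y=(p[...,0]>150)&(p[...,1]>120)&(p[...,2]<90)&(W[...,0]>.57)&(W[...,0]<.7)&(W[...,1]<-.2); print('plate z',np.percentile(W[y][:,2],[5,50,95]))
E
```

```text
t 36.4 p [ 0.5263 -0.1434  0.2674] F [0.3 1.7 0.3] w -0.0 gf 0.0 
R [[-1.0, -0.007, -0.0], [-0.007, 1.0, -0.001], [0.0, -0.001, -1.0]] q [-2.770e+01  2.000e+01  7.110e+01 -1.000e-01  8.890e+01 -1.181e+02]
144 [[-0.0219, -0.0053, 0.0314], [-0.0083, -0.0002, 0.0368], [0.0215, 0.0546, 0.0389]]
123 [[-0.0185, 0.1149, 0.0306], [0.007, 0.1235, 0.0366], [0.021, 0.1267, 0.0384]]
276 [[-0.019, 0.1293, 0.0304], [0.0065, 0.1866, 0.0366], [0.0219, 0.1943, 0.0386]]
plate z [0.01964049 0.02092969 0.02225852]
```

View pics/m14.png

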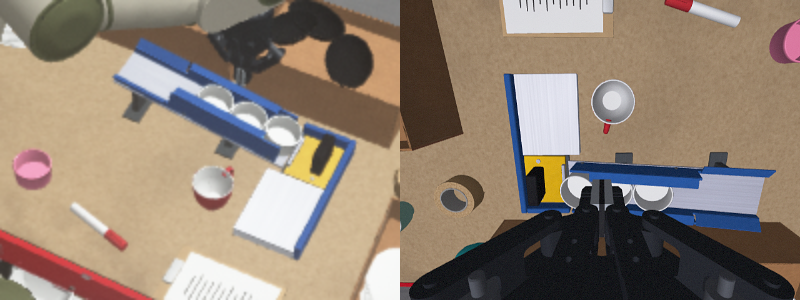

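```bash
python3 -c "
from rig import job
print(job.close_job())"
```

```text
the job is handed in; nothing more can be done
None
```

The stop plate is seated flat in the pocket, and all three white ramekins found on the table are in the chute, upright and in contact, with the first against the steel lip. The job is handed in at about 36 s, and the cups, mug and tape roll were not touched.

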